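Unclip the parts crate and sort the port bars by length

TASK

Swing both spring clips of the steel crate right out and down, and only then lift off its cover and lay it flat in the middle of the rubber mat, handle up. Then take every brass port bar out of the crate and lay it flat, stub up, across the teak tray that fits its length, long bars in the wide tray and short bars in the narrow one, side by side. Leave the clips open and do not disturb the regulator, gauge and nozzle.

Things in the scene. Friction and masses are not known exactly. Their poses are not given: they have to be found in the camera images.
- crate: shallow steel crate base, fixed. Flange plate 300 (x) x 162 (y) x 5 mm thick, whose top is the inner floor; walls 4 mm thick rise to 27 mm, inside 264 x 130 mm. Origin: centre of underside. The bars stand inside in a line along x, their lengths along y. Clips are in the middle of the +y and -y edges
- lid: deep aluminium cover of the crate, loose, 0.28 to 0.46 kg, 288 (x) x 154 (y) mm, skirts 4 mm thick, 63 mm high, open below; it sits over the crate's walls on the flange, about 4 mm play, and covers the bars. Origin: centre of its bottom edge plane, z up. The clips hook over its top edges
- lid_handle (a point): centre of the lid's bar handle, 100 mm above the lid's origin: bar 110 mm long along the lid's x, 14 x 14 mm in section, 30 mm free gap under it
- clip_a (a joint): angle of the sprung bale clip on the crate's +y edge: 0 hooked over the lid, grows to 1.65 swung outward and down. Pivot 88 mm from the crate's centre, 22 mm above its underside, axis along the crate's x; hook 25 mm deep just over the lid top; finger tab rises straight up from it. Stiff: about 3 N outward at the tab moves it, and it stays where it is left
- clip_a_tab (a point): on the inner face (towards the lid handle) of clip_a's finger tab, 80 mm from the pivot; tab 50 mm wide (along the crate's x), 5 thick, from 54 to 90 mm from the pivot. Turns with the clip
- clip_b (a joint): the same for the clip on the crate's -y edge (0 hooked, 1.65 fully out)
- clip_b_tab (a point): the same point on clip_b's tab
- mat: black rubber mat, fixed, 330 (x) x 200 (y) x 3 mm, on the other side of the trays from the crate. Origin: centre of underside
- tray_long: wider teak tray for the long bars, fixed: inside 126 (x) x 170 (y) mm, floor 4 mm thick, walls 5 mm thick, 12 mm high. Origin: centre of underside. Bars lie across it, lengths along its x, side by side along its y
- tray_short: narrower teak tray for the short bars, fixed: inside 90 (x) x 170 (y) mm, otherwise the same as the wide one
- regulator: silver aluminium regulator, bystander, 64 mm across, 70 high, origin at underside
- gauge: black round gauge with a cracked bezel lying on its back, bystander, 68 mm across, 26 high, origin at underside
- nozzle: standing copper nozzle fitting, bystander, 36 mm across, 65 high, origin at underside
- long1: brass port bar: flat bar 105 mm long (own x), 34 wide (y), 18 high, with an upright flat-sided stub in the middle, 22 (x) by 14 (y) mm, reaching 50 mm above the underside: pinch the stub across its 14 mm. Origin: centre of the underside, z up. One of the long bars. About 0.25 kg. May be absent
- short1: brass port bar: flat bar 70 mm long (own x), 34 wide (y), 18 high, with an upright flat-sided stub in the middle, 22 (x) by 14 (y) mm, reaching 50 mm above the underside: pinch the stub across its 14 mm. Origin: centre of the underside, z up. One of the short bars. About 0.17 kg. May be absent
- long2: brass port bar: flat bar 105 mm long (own x), 34 wide (y), 18 high, with an upright flat-sided stub in the middle, 22 (x) by 14 (y) mm, reaching 50 mm above the underside: pinch the stub across its 14 mm. Origin: centre of the underside, z up. One of the long bars. About 0.25 kg. May be absent
- short2: brass port bar: flat bar 70 mm long (own x), 34 wide (y), 18 high, with an upright flat-sided stub in the middle, 22 (x) by 14 (y) mm, reaching 50 mm above the underside: pinch the stub across its 14 mm. Origin: centre of the underside, z up. One of the short bars. About 0.17 kg. May be absent
- long3: brass port bar: flat bar 105 mm long (own x), 34 wide (y), 18 high, with an upright flat-sided stub in the middle, 22 (x) by 14 (y) mm, reaching 50 mm above the underside: pinch the stub across its 14 mm. Origin: centre of the underside, z up. One of the long bars. About 0.25 kg. May be absent
- short3: brass port bar: flat bar 70 mm long (own x), 34 wide (y), 18 high, with an upright flat-sided stub in the middle, 22 (x) by 14 (y) mm, reaching 50 mm above the underside: pinch the stub across its 14 mm. Origin: centre of the underside, z up. One of the short bars. About 0.17 kg. May be absent
Mind the look-alikes: they are no part of the job. What is shaped like the tray_long but green or red is not meant. Leave any purple look-alike of the tray_short alone.

How it is judged (in metres and radians):
On the way, in this order (a step that is already met when the one before it is completed fails the run):
1. both clips swung out past 1.2 rad (value of joint each of clip_a, clip_b above 1.2 rad), for 0.2 s.
2. the cover lies flat on the mat (horizontal distance between lid and mat below 0.06 m and height (world z) of lid below 0.012 m and angle between lid's own z axis and vertical below 0.1 rad), for 0.2 s.
At the end, for the whole second after the job is handed in: cover flat on the mat, handle up, centre within 60 mm of the mat's; both clips beyond 1.0 rad; every bar present lies flat, stub up, on the floor of the tray for its length (within 25 mm of the tray's centre line across its width, 0.35 rad of the tray's x), all at rest (all of step 2 and linear speed of each of lid, long1, short1, long2, short2, long3, short3 below 0.03 m/s and value of joint each of clip_a, clip_b above 1 rad and x of long1 in the frame of tray_long between -0.025 and 0.025 m and y of long1 in the frame of tray_long between -0.078 and 0.078 m and z of each of long1, long2, long3 in the frame of tray_long below 0.009 m and angle between each of long1, short1, long2, short2, long3, short3's own z axis and vertical below 0.15 rad and angle between the x axis of each of long1, long2, long3 and the x axis of tray_long, either way round below 0.35 rad and x of short1 in the frame of tray_short between -0.025 and 0.025 m and y of short1 in the frame of tray_short between -0.078 and 0.078 m and z of each of short1, short2, short3 in the frame of tray_short below 0.009 m and angle between the x axis of each of short1, short2, short3 and the x axis of tray_short, either way round below 0.35 rad and x of long2 in the frame of tray_long between -0.025 and 0.025 m and y of long2 in the frame of tray_long between -0.078 and 0.078 m and x of short2 in the frame of tray_short between -0.025 and 0.025 m and y of short2 in the frame of tray_short between -0.078 and 0.078 m and x of long3 in the frame of tray_long between -0.025 and 0.025 m and y of long3 in the frame of tray_long between -0.078 and 0.078 m and x of short3 in the frame of tray_short between -0.025 and 0.025 m and y of short3 in the frame of tray_short between -0.078 and 0.078 m); the robot touches nothing.
It fails at once if the cover is lifted more than 20 mm off the crate while a clip is still on (z of lid in the frame of crate above 0.025 m and horizontal distance between lid and crate below 0.1 m and value of joint any of clip_a, clip_b below 0.8 rad).
It fails at once if a bystander is moved more than 30 mm (distance of any of regulator, gauge, nozzle from where it was at the start of the episode above 0.03 m).
Of long1, short1, long2, short2, long3, short3 only 4 to 6 are there at a start; the rules pass over those that are not, and their reading is None.
At some moment in a run one of long1, short1, long2, short2, long3, short3 may be knocked a few centimetres aside while the robot is not near it.
Once in a run the grip may slacken for a moment while it holds something.
It also fails if it takes over 200 s, if anything falls off the work surface, if the arm or the gripper's body presses on something with over 40 N, if the wrist force passes 120 N, or if a joint passes its speed limit or range.

ROBOT

A 6-joint arm with a two-finger parallel gripper is mounted at the origin on the work surface. World frame = base frame: x ahead of the robot, y to its left, z up, the work surface at z = 0. Lengths are in mm, angles in rad, forces in N, time in s.
With the tool pointing down it reaches from about 325 to 900 mm from the base axis. Payload 3.5 kg.
Tool frame: the origin (TCP) lies on the centre line of the jaws, within the pads' length; the fingertips stand 17 mm ahead of it and the grasp point (between the pads) lies 2 mm behind it; z points along the fingers, y is the line along which they close (so a half turn about z gives the same grasp; the last joint's range is limited). The gripper opens to 85 mm and grips with 20 to 120 N. Pads are 22 mm wide; open, the fingers measure 114 mm over their backs; the gripper's body (76 mm by 85 mm) begins 54 mm behind the grasp point. The pads swing forward as they close: fully open they stand 13 mm farther back than shut.
Start: joints at [-1.234, 0.276, -0.026, 1.268, 0, 1.467], TCP at [266.087, -565.526, 248.313] pointing down, gripper open.
Joint ranges: [-3.12, 3.12], [-0.85, 1.88], [-1.08, 1.24], [-1.95, 2.15], [-1.57, 1.53], [-3.14, 3.14]. Speed limits (rad/s): [2.57, 2.57, 3.14, 3.14, 3.14, 3.14].

INTERFACE

Orientations are given as a unit quaternion [w, x, y, z].
In Python, from station import r gives the robot as it stands. The module is installed in compiled form; this text tells all that it offers.
- The arm moves only by the tool drive_tool, never from a script. Its argument "commands" is a list of rows, each a list of 2 entries, a list of its own where there are three numbers: the shift along the tool's x, y, z in cm, then the turn, a rotation vector about the tool's x, y, z in degrees. A call has 1 to 10 rows; each row shifts and turns the commanded pose from where the row before left it, along the tool's axes as they then stand; what a row does not reach is not made up. A row lasts 1/8 s, in which the tool goes at most 62.5 mm and 10.7 degrees, less where a joint would pass 70% of its speed; a pose out of reach is approached as far as the arm can. A call is refused whole if a number of a shift passes 6.25 or a number of a turn 10.7, either way. A call with a gripper value outside its range is refused whole. "fingers" is the opening in per cent of the stroke, from 0 (shut) to 100 (fully open), set as the call begins (left out, the last holds). The fingers move at their own pace and stop on an object; "force" is the grip in N (left out, the last holds). Time passes only in rows, so rows that do not move let the fingers close. It gives the time, the measured TCP pose, the force, the opening and the grip force at its end, in the units of the state.
- r.get_state(): the state, without advancing time (a new reading comes with each control period).
- r.read_camera(name): name is "scene" or "top" or "wrist"; returns a dict with "img" (420x560x3 uint8, red, green, blue), "fovy" (degrees; the focal length in pixels is half the picture's height over the tangent of half this angle, whatever the lens; pixels are square), "cx", "cy" (the principal point, pixels), "cam_to_world" (4x4, takes a point from camera to world coordinates). Camera axes: x right, y down, z forward; pixel columns grow to the right and rows downward; lengths in mm; the calibration is good to about 2 mm. A picture is of the moment at which its call begins. There is no depth.
- r.job_done(): hands the job in; it is judged then, once.
Trained networks look in a picture, given as the dict that the camera call returned (one of the last four; its "shot" number tells which), for a name from the list of things; names that differ only in an ending like _2 or _b are one class to them, and where a whole thing is asked for, a point or a joint stands for the part that bears it (a point fixed in the world has none). Each returns a list of dicts, best first, with "score" (0 to 1); they miss things now and then, are a little off and sometimes report something else, mostly with a low value. They report only what shows in the picture. A call takes as long as a camera call. They do not tell look-alikes from the thing itself.
- r.look_for(query, picture): "bbox" ([centre column, centre row, width, height] in pixels, round what is visible of it).
- r.trace(query, picture): "pixels" (420x560 bool, what is visible of it) and "bbox" ([centre column, centre row, width, height] in pixels, round what is visible of it).
The state is a dict: "time": time; "q": joint angles; "dq": joint speeds; "effort": joint torques, N m; "position": TCP position; "orientation": TCP orientation; "contact_force": force on the tool from outside, world axes, zero at the start; "torque": the same for the moment, N m; "opening": finger opening in mm; "finger_force": force on a finger pad.
Only numpy, scipy, OpenCV 4.12 (cv2) and the standard library are available. Lean on these libraries where they do the work, as an engineer would, in place of code of your own. Each camera call takes 0.05 s, during which the arm holds its last target. There are 200 camera calls.

## Working session

There is one attempt and no reset: what is moved stays moved. The work goes in short steps, Python scripts to look and compute and a tool call to move; the robot and the scene stay as the last step left them, time stands still between calls to the robot, and variables do not carry over. Pictures are saved under pics/ and viewed, at most 14 in all, crops included, and the job is handed in when it is done.

Besides the shell and the picture viewer there is one more tool, called after "Call:" by a JSON object that holds its "op" and its "data", one argument or row to a line. drive_tool: Moves the arm, as the interface text tells. Its arguments: {"type":"object","properties":{"commands":{"type":"array"},"fingers":{"type":"number"},"force":{"type":"number"}},"required":["commands"]}

```bash
mkdir -p pics; ls
python3 - <<'E'
from station import r
import cv2,numpy as np
s=r.get_state(); print({k:np.round(v,3).tolist() for k,v in s.items()})
for n in ("top","scene"):
    p=r.read_camera(n); cv2.imwrite(f"pics/{n}0.png",p["img"][:,:,::-1]); print(n,p["fovy"],p["cx"],p["cy"],np.round(p["cam_to_world"],3).tolist())
    for q in ("crate","lid","lid_handle","clip_a_tab","mat","tray_long","tray_short","regulator","gauge","nozzle"):
        print(q,[(round(d["score"],2),np.round(d["bbox"]).astype(int).tolist()) for d in r.look_for(q,p)])
E
```

```text
pics
{'time': 0.0, 'q': [-1.234, 0.277, -0.028, 1.268, -0.0, 1.467], 'dq': [-0.001, 0.002, 0.0, -0.0, -0.001, 0.002], 'effort': [-0.0, -44.551, 29.52, 0.017, -0.0, -0.0], 'position': [265.807, -564.834, 247.148], 'orientation': [-0.001, 0.976, 0.218, -0.0], 'contact_force': [0.035, -0.423, 0.191], 'torque': [0.009, -0.05, 0.018], 'finger_force': 0.0, 'opening': 85.34}
top 55.20951838407238 278.9713584619774 210.2228406243715 [[0.024, -0.988, 0.153, 310.043], [-1.0, -0.023, 0.007, -7.17], [-0.003, -0.153, -0.988, 1306.383], [0.0, 0.0, 0.0, 1.0]]
crate [(0.65, [373, 223, 66, 90])]
lid [(0.72, [368, 216, 61, 97])]
lid_handle [(0.81, [371, 219, 58, 91])]
clip_a_tab [(0.55, [344, 217, 8, 14])]
mat [(0.8, [187, 213, 74, 106])]
tray_long [(0.94, [281, 176, 53, 47]), (0.77, [170, 311, 67, 53])]
tray_short [(0.95, [282, 221, 58, 32]), (0.92, [380, 136, 57, 35])]
regulator [(0.78, [324, 134, 22, 30])]
gauge [(0.93, [275, 134, 17, 28]), (0.17, [325, 134, 20, 32])]
nozzle [(0.49, [326, 136, 19, 34])]
scene 51.335336394283075 284.31198671416604 208.15866039544963 [[-0.795, 0.413, -0.444, 1063.185], [0.607, 0.543, -0.58, 718.831], [0.001, -0.731, -0.683, 957.054], [0.0, 0.0, 0.0, 1.0]]
crate [(0.68, [238, 180, 97, 71])]
lid [(0.78, [237, 181, 98, 72])]
lid_handle [(0.92, [239, 179, 100, 67])]
clip_a_tab [(0.75, [253, 185, 17, 25]), (0.42, [216, 279, 30, 29])]
mat [(0.97, [360, 307, 143, 112])]
tray_long [(0.96, [305, 152, 60, 39]), (0.76, [254, 256, 75, 62]), (0.57, [447, 252, 78, 56])]
tray_short [(0.68, [298, 230, 65, 48]), (0.61, [157, 213, 50, 46])]
regulator [(0.66, [184, 242, 36, 31])]
gauge [(0.92, [214, 281, 29, 30])]
nozzle []
```

Run:
```python
import cv2
a=cv2.imread("pics/top0.png")[90:350,120:450]; cv2.imwrite("pics/top0c.png",cv2.resize(a,(762,600),interpolation=cv2.INTER_CUBIC))
```

```text
(no output)
```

View pics/scene0.png

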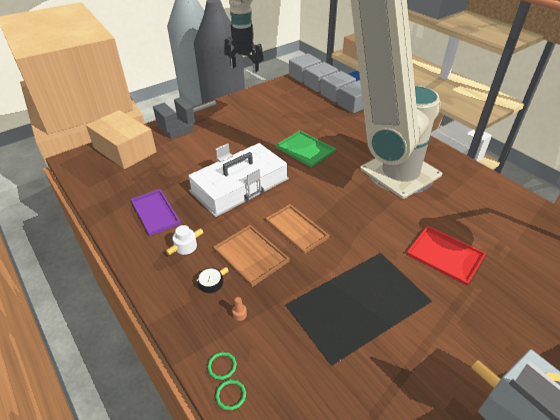

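View pics/top0c.png

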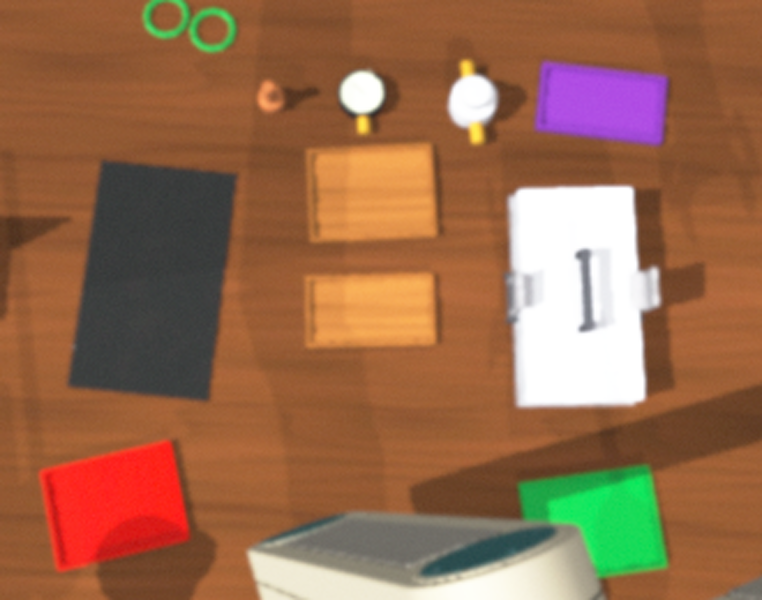

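The top view shows the white cover with handle (crop 585,290; full 373,216) and its clips (crop 520,292 for +y and 648,288 for -y). The teak trays are at crop 371,192 (wide) and 371,310 (narrow), and the mat is at crop 153,280.
Look-alikes: the wide tray could be confused with red (115,505) or green (595,520), and the narrow one with purple (600,103). I choose the two teak ones in the middle.

```bash
cat > h.py <<'E'
from station import r
import cv2,numpy as np
def f(p): return 210/np.tan(np.radians(p["fovy"]/2))
def back(p,uv,z):
    uv=np.atleast_2d(uv).astype(float); d=np.c_[(uv[:,0]-p["cx"])/f(p),(uv[:,1]-p["cy"])/f(p),np.ones(len(uv))]
    T=np.array(p["cam_to_world"]); D=d@T[:3,:3].T; o=T[:3,3]
    return (o+D*((z-o[2])/D[:,2])[:,None])[:,:2]
def proj(p,X):
    T=np.linalg.inv(np.array(p["cam_to_world"])); c=np.atleast_2d(X)@T[:3,:3].T+T[:3,3]
    return np.c_[c[:,0]/c[:,2]*f(p)+p["cx"],c[:,1]/c[:,2]*f(p)+p["cy"]]
def rect(p,m,z):
    m=m.astype(np.uint8); cs,_=cv2.findContours(m,cv2.RETR_EXTERNAL,cv2.CHAIN_APPROX_NONE); c=max(cs,key=cv2.contourArea)[:,0]
    w=back(p,c,z); (cx,cy),(a,b),t=cv2.minAreaRect(w.astype(np.float32)); return np.round([cx,cy,a,b,t],1).tolist()
def tool(yaw):  # yaw = angle of tool x in world for pointing-down tool
    return np.array([np.cos(yaw/2)*0,np.cos(yaw/2),np.sin(yaw/2),0])
def pose():
    from scipy.spatial.transform import Rotation as R
    s=r.get_state(); q=s["orientation"]; M=R.from_quat([q[1],q[2],q[3],q[0]]).as_matrix()
    return s,M
def go(target,yaw):
    # shift in tool axes (cm) and turn (deg) needed to reach target (mm) with tool x at yaw (deg), pointing down
    from scipy.spatial.transform import Rotation as R
    s,M=pose(); d=(np.array(target)-s["position"])@M/10
    a=np.radians(yaw); Mt=np.array([[np.cos(a),np.sin(a),0],[np.sin(a),-np.cos(a),0],[0,0,-1.]])
    rv=np.degrees(R.from_matrix(M.T@Mt).as_rotvec())
    dt=(np.array(target)-s["position"])@Mt/10
    print("t",round(s["time"],2),"pos",np.round(s["position"],1),"yaw",round(np.degrees(np.arctan2(M[1,0],M[0,0])),1),"shift(now axes)",np.round(d,2),"turn",np.round(rv,1),"shift(after turn)",np.round(dt,2))
E
python3 - <<'E'
from h import *
s,M=pose(); print(M.round(2).tolist())
for n in("top","scene"):
    p=r.read_camera(n)
    for q,z in (("lid",66),("mat",3),("tray_long",12),("tray_short",12),("lid_handle",100),("clip_a_tab",95)):
        for d in r.trace(q,p):
            if d["score"]<.4: continue
            m=d["pixels"]; col=p["img"][m].mean(0).round()
            print(n,q,round(d["score"],2),np.round(d["bbox"]).tolist(),col.tolist(),rect(p,m,z))
E
```

```text
[[0.9, 0.43, 0.0], [0.43, -0.9, 0.0], [0.0, -0.0, -1.0]]
top lid 0.67 [368.0, 217.0, 59.0, 93.0] [247.0, 247.0, 248.0] [489.3, -278.5, 292.4, 171.0, 2.1]
top lid 0.61 [399.0, 217.0, 15.0, 16.0] [226.0, 224.0, 226.0] [494.1, -370.0, 53.2, 37.2, 5.7]
top mat 0.68 [188.0, 212.0, 74.0, 106.0] [63.0, 63.0, 61.0] [504.1, 308.4, 206.8, 334.8, 85.5]
top tray_long 0.94 [168.0, 312.0, 63.0, 53.0] [243.0, 36.0, 29.0] [189.5, 339.6, 133.5, 182.7, 14.0]
top tray_long 0.92 [374.0, 317.0, 62.0, 50.0] [28.0, 204.0, 84.0] [178.8, -308.4, 136.2, 179.1, 10.0]
top tray_long 0.81 [280.0, 174.0, 53.0, 43.0] [223.0, 146.0, 74.0] [634.1, 1.3, 138.2, 179.7, 4.5]
top tray_short 0.94 [381.0, 136.0, 58.0, 34.0] [169.0, 75.0, 218.0] [775.4, -330.0, 179.9, 103.6, 84.3]
top tray_short 0.63 [281.0, 222.0, 56.0, 33.0] [231.0, 154.0, 78.0] [464.8, 0.2, 101.0, 182.1, 3.1]
top lid_handle 0.96 [372.0, 220.0, 59.0, 94.0] [248.0, 248.0, 249.0] [484.4, -271.6, 283.8, 162.2, 2.9]
top clip_a_tab 0.61 [344.0, 216.0, 10.0, 17.0] [193.0, 189.0, 192.0] [481.8, -197.5, 49.6, 30.4, 0.1]
top clip_a_tab 0.6 [399.0, 218.0, 14.0, 17.0
[... 282 characters left out ...]
, 257.0, 80.0, 58.0] [213.0, 62.0, 60.0] [195.4, 344.9, 150.0, 180.8, 14.0]
scene tray_long 0.71 [252.0, 256.0, 70.0, 60.0] [188.0, 129.0, 85.0] [640.3, 9.3, 141.9, 188.8, 3.9]
scene tray_long 0.66 [304.0, 151.0, 58.0, 39.0] [67.0, 156.0, 83.0] [187.2, -299.1, 148.9, 191.6, 9.8]
scene tray_short 0.74 [300.0, 231.0, 63.0, 50.0] [193.0, 133.0, 88.0] [472.1, 8.1, 109.8, 188.3, 3.9]
scene tray_short 0.66 [156.0, 213.0, 55.0, 47.0] [140.0, 77.0, 171.0] [780.2, -323.2, 199.2, 106.7, 85.3]
scene lid_handle 0.78 [240.0, 180.0, 102.0, 69.0] [220.0, 220.0, 219.0] [526.9, -214.3, 314.6, 209.1, 2.4]
scene clip_a_tab 0.47 [254.0, 185.0, 20.0, 27.0] [174.0, 173.0, 171.0] [509.6, -167.7, 129.0, 51.0, 57.1]
```

Run:
```python
from h import *
go([440,-290,350],92.5)
p=r.read_camera("wrist"); T=np.array(p["cam_to_world"]); s,M=pose()
print("cam in tool",((T[:3,3]-s["position"])@M).round(1),(M.T@T[:3,:3]).round(2).tolist(),p["fovy"])
```

```text
t 1.8 pos [ 266.1 -565.5  248.3] yaw 25.2 shift(now axes) [ 27.47 -17.53 -10.17] turn [ -0.    0.  -67.3] shift(after turn) [ 26.77  18.58 -10.17]
cam in tool [  78.5    0.4 -126.2] [[0.0, -0.95, -0.31], [1.0, 0.0, -0.0], [0.0, -0.31, 0.95]] 69.38359832052467
```

Call:
{"op": "drive_tool", "data": {
  "commands": [
    [[4.9, -3.05, -1.45], [0, 0, 0]],
    [[4.9, -3.05, -1.45], [0, 0, 0]],
    [[4.9, -3.05, -1.45], [0, 0, 0]],
    [[4.9, -3.05, -1.45], [0, 0, 0]],
    [[4.9, -3.05, -1.45], [0, 0, 0]],
    [[4.9, -3.05, -1.45], [0, 0, 0]],
    [[4.9, -3.05, -1.45], [0, 0, 0]],
    [[0, 0, 0], [0, 0, -10]],
    [[0, 0, 0], [0, 0, -10]],
    [[0, 0, 0], [0, 0, -10]]
  ],
  "fingers": 0,
  "force": 30
}}

```text
time: 3.1
position: [485.7, -225.9, 350.0]
orientation: [0.0, 0.885, 0.466, 0.0]
contact_force: [-0.1, 0.3, 0.7]
opening: -0.3
finger_force: 0.0
```

Call:
{"op": "drive_tool", "data": {
  "commands": [
    [[0, 0, 0], [0, 0, -10]],
    [[0, 0, 0], [0, 0, -10]],
    [[0, 0, 0], [0, 0, -10]],
    [[0, 0, 0], [0, 0, -7.3]],
    [[0, 0, 0], [0, 0, 0]],
    [[0, 0, 0], [0, 0, 0]]
  ]
}}

```text
time: 3.85
position: [485.5, -226.3, 349.9]
orientation: [0.0, 0.692, 0.722, -0.0]
contact_force: [-0.2, 0.2, 0.3]
opening: -0.0
finger_force: 0.0
```

Run:
```python
from h import *
go([489,-226,350],92.5)
p=r.read_camera("wrist"); cv2.imwrite("pics/w1.png",p["img"][:,:,::-1])
for q,z in (("lid",68),("lid_handle",105),("clip_a_tab",110)):
    for d in r.trace(q,p):
        if d["score"]<.4: continue
        m=d["pixels"]; print(q,round(d["score"],2),np.round(d["bbox"]).tolist(),rect(p,m,z))
np.save("w1.npy",p,allow_pickle=True)
```

```text
t 3.85 pos [ 485.5 -226.3  349.9] yaw 92.4 shift(now axes) [ 0.02  0.35 -0.01] turn [-0.   0.  -0.1] shift(after turn) [ 0.01  0.35 -0.01]
lid 0.83 [278.0, 210.0, 216.0, 109.0] [488.3, -281.9, 287.6, 161.9, 2.2]
lid_handle 0.82 [280.0, 212.0, 216.0, 106.0] [487.9, -269.8, 261.7, 147.2, 2.2]
lid_handle 0.41 [504.0, 12.0, 76.0, 21.0] [713.5, -34.6, 78.1, 20.2, 2.4]
clip_a_tab 0.92 [280.0, 160.0, 43.0, 24.0] [486.1, -200.3, 48.0, 27.5, 2.4]
```

View pics/w1.png

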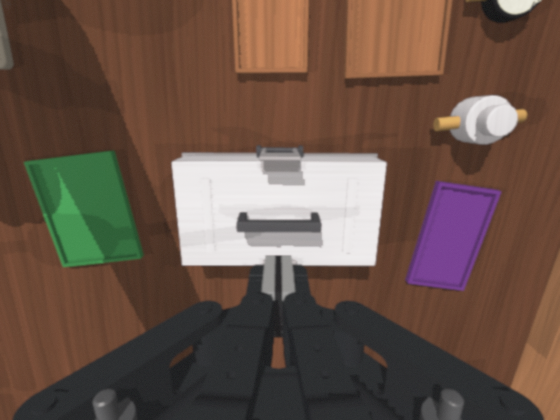

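Run:
```python
from h import *
p=np.load("w1.npy",allow_pickle=True).item()
print("handle top edge line ends",back(p,[[238,215],[320,215],[238,222],[320,222]],112).round(1).tolist())
print("lid top corners",back(p,[[174,162],[384,162],[181,265],[377,265]],68).round(1).tolist())
print("tab top",back(p,[[257,150],[303,150],[257,155],[303,155]],112).round(1).tolist())
for u in(-1,1):
  c=np.array([488,-281]);a=np.radians(2.3);ex=np.array([np.cos(a),np.sin(a)]);ey=np.array([-ex[1],ex[0]])
  for y,z in((85.5,76),(85.5,112),(90.5,112),(77,68)): 
    w=c+ey*y*u; print(u,y,z,w.round(1),proj(p,[*w,z]).round(1))
```

```text
handle top edge line ends [[437.3, -271.8], [540.9, -267.4], [437.3, -281.2], [541.7, -276.8]]
lid top corners [[345.8, -215.3], [627.4, -203.5], [346.6, -369.3], [639.8, -356.9]]
tab top [[459.6, -189.7], [514.0, -187.5], [459.7, -195.6], [514.4, -193.3]]
-1 85.5 76 [ 491.4 -366.4] [[277.7 269.6]]
-1 85.5 112 [ 491.4 -366.4] [[277.7 282.4]]
-1 90.5 112 [ 491.6 -371.4] [[277.7 285.7]]
-1 77 68 [ 491.1 -357.9] [[277.7 261.9]]
1 85.5 76 [ 484.6 -195.6] [[277.9 152.3]]
1 85.5 112 [ 484.6 -195.6] [[277.9 155.9]]
1 90.5 112 [ 484.4 -190.6] [[277.9 151.6]]
1 77 68 [ 484.9 -204.1] [[277.9 158. ]]
```

Run:
```python
import cv2
a=cv2.imread("pics/w1.png")[135:275,165:395]; cv2.imwrite("pics/w1c.png",cv2.resize(a,None,fx=3.4,fy=3.4,interpolation=cv2.INTER_CUBIC))
```

```text
(no output)
```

View pics/w1c.png

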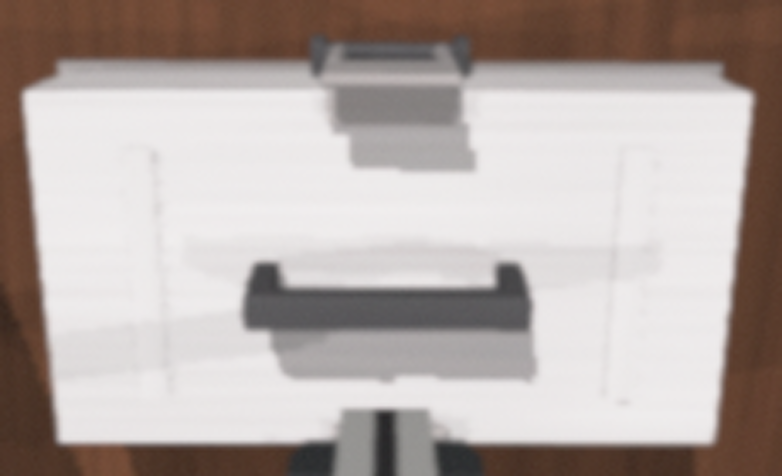

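The close crop shows the handle at (279,227), the lid outline at columns 172–386 and rows 161–264, and the +y tab at (281,158). The lid size comes out at 154 mm, so the crate centre is about (488.5, -285.5) with yaw 2.4°.

Call:
{"op": "drive_tool", "data": {
  "commands": [
    [[0.3, 0, 5.5], [0, 0, 0]],
    [[0, 0, 5.5], [0, 0, 0]],
    [[0, 0, 5.5], [0, 0, 0]],
    [[0, 0, 5], [0, 0, 0]],
    [[0, 0, 1.8], [0, 0, 0]],
    [[0, 0, 0], [0, 0, 0]],
    [[0.6, 0, 0.0], [0, 0, 0]],
    [[0.6, 0, 0], [0, 0, 0]]
  ]
}}

```text
time: 5.05
position: [486.1, -211.6, 118.5]
orientation: [0.001, 0.692, 0.722, 0.0]
contact_force: [0.9, 0.8, 1.6]
opening: 0.4
finger_force: 0.0
```

Call:
{"op": "drive_tool", "data": {
  "commands": [
    [[1.2, 0, 0.05], [0, 0, 0]],
    [[1.15, 0, 0.25], [0, 0, 0]],
    [[1.1, 0, 0.4], [0, 0, 0]],
    [[1.0, 0, 0.55], [0, 0, 0]],
    [[1.0, 0, 0.65], [0, 0, 0]],
    [[0.9, 0, 0.8], [0, 0, 0]],
    [[0.8, 0, 0.9], [0, 0, 0]],
    [[0.65, 0, 1.05], [0, 0, 0]],
    [[0.5, 0, 1.15], [0, 0, 0]],
    [[0.3, 0, 1.2], [0, 0, 0]]
  ]
}}

```text
time: 6.3
position: [480.6, -125.0, 45.8]
orientation: [-0.001, 0.692, 0.722, -0.0]
contact_force: [0.2, -3.1, 3.6]
opening: 0.0
finger_force: 1.5
```

Run:
```python
from h import *
go([488.5,-285.5,200],92.4)
p=r.read_camera("wrist"); cv2.imwrite("pics/w2.png",p["img"][:,:,::-1])
```

```text
t 6.3 pos [ 480.6 -125.    45.8] yaw 92.5 shift(now axes) [-16.06   0.07 -15.43] turn [-0.1 -0.   0.1] shift(after turn) [-16.07   0.12 -15.42]
```

View pics/w2.png

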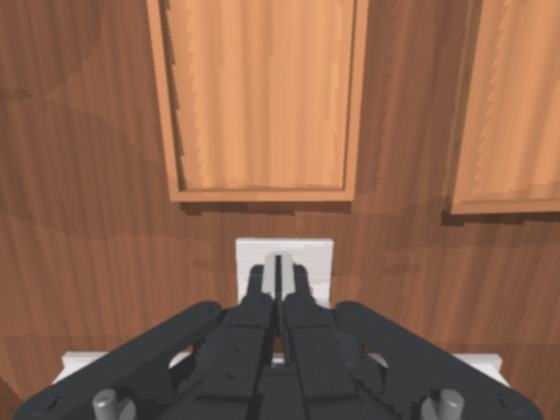

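Call:
{"op": "drive_tool", "data": {
  "commands": [
    [[0, 0, -4], [0, 0, 0]],
    [[0, 0, -5], [0, 0, 0]],
    [[-1, 0, -3], [0, 0, 0]],
    [[-5, 0.1, 0], [0, 0, 0]],
    [[-6, 0, 0], [0, 0, 0]],
    [[-6, 0, 0], [0, 0, 0]],
    [[-4.3, 0, 0], [0, 0, 0]],
    [[0, 0, 2.5], [0, 0, 0]],
    [[0, 0, 2.2], [0, 0, 0]],
    [[0, 0, 0], [0, 0, 0]]
  ]
}}

```text
time: 7.6
position: [489.5, -345.6, 116.4]
orientation: [-0.004, 0.692, 0.722, 0.001]
contact_force: [-1.0, -0.1, 0.7]
opening: -0.1
finger_force: 0.0
```

Call:
{"op": "drive_tool", "data": {
  "commands": [
    [[-0.6, 0, 0], [0, 0, 0]],
    [[-0.6, 0, 0], [0, 0, 0]],
    [[0, 0, 0], [0, 0, 0]]
  ]
}}

```text
time: 7.98
position: [493.0, -361.0, 120.8]
orientation: [0.001, 0.692, 0.722, 0.0]
contact_force: [0.7, -0.2, 0.1]
opening: 0.0
finger_force: 0.0
```

Call:
{"op": "drive_tool", "data": {
  "commands": [
    [[-1.2, 0, 0.05], [0, 0, 0]],
    [[-1.15, 0, 0.25], [0, 0, 0]],
    [[-1.1, 0, 0.4], [0, 0, 0]],
    [[-1.0, 0, 0.55], [0, 0, 0]],
    [[-1.0, 0, 0.65], [0, 0, 0]],
    [[-0.9, 0, 0.8], [0, 0, 0]],
    [[-0.8, 0, 0.9], [0, 0, 0]],
    [[-0.65, 0, 1.05], [0, 0, 0]],
    [[-0.5, 0, 1.15], [0, 0, 0]],
    [[-0.3, 0, 1.2], [0, 0, 0]]
  ]
}}

```text
time: 9.22
position: [495.9, -445.7, 48.6]
orientation: [-0.001, 0.691, 0.722, 0.0]
contact_force: [0.3, 2.8, 2.9]
opening: -0.3
finger_force: 1.6
```

Run:
```python
from h import *
go([488.5,-285.5,200],182.4)
```

```text
t 9.22 pos [ 495.9 -445.7   48.6] yaw 92.5 shift(now axes) [ 16.05  -0.05 -15.12] turn [  0.   -0.1 -89.9] shift(after turn) [  0.07  16.03 -15.14]
```

Call:
{"op": "drive_tool", "data": {
  "commands": [
    [[0, 0, -5], [0, 0, 0]],
    [[0, 0, -5], [0, 0, 0]],
    [[0, 0, -5], [0, 0, 0]],
    [[5.5, 0, 0], [0, 0, -10]],
    [[0, 0, 0], [0, 0, -10]],
    [[0, 0, 0], [0, 0, -10]],
    [[0, 0, 0], [0, 0, -10]],
    [[0, 0, 0], [0, 0, -10]],
    [[0, 0, 0], [0, 0, -10]],
    [[0, 0, 0], [0, 0, -10]]
  ],
  "fingers": 50
}}

```text
time: 10.48
position: [493.4, -391.8, 198.8]
orientation: [-0.001, 0.149, 0.989, -0.001]
contact_force: [-0.6, 0.7, -0.6]
opening: 42.6
finger_force: 0.0
```

Call:
{"op": "drive_tool", "data": {
  "commands": [
    [[0, 0, 0], [0, 0, -10]],
    [[0, 0, 0], [0, 0, -9.9]],
    [[0, 5, 0], [0, 0, 0]],
    [[0, 5.4, 0], [0, 0, 0]],
    [[0, 0, 0], [0, 0, 0]],
    [[0, 0, 0], [0, 0, 0]]
  ]
}}

```text
time: 11.22
position: [489.6, -287.9, 199.5]
orientation: [0.0, -0.021, 1.0, -0.001]
contact_force: [0.2, -0.3, -0.6]
opening: 43.1
finger_force: 0.0
```

Run:
```python
from h import *
go([488.5,-285.5,103],182.4)
p=r.read_camera("wrist"); cv2.imwrite("pics/w3.png",p["img"][:,:,::-1])
```

```text
t 11.22 pos [ 489.6 -287.9  199.5] yaw -177.6 shift(now axes) [0.1  0.26 9.65] turn [-0.1 -0.   0. ] shift(after turn) [0.1  0.24 9.65]
```

View pics/w3.png

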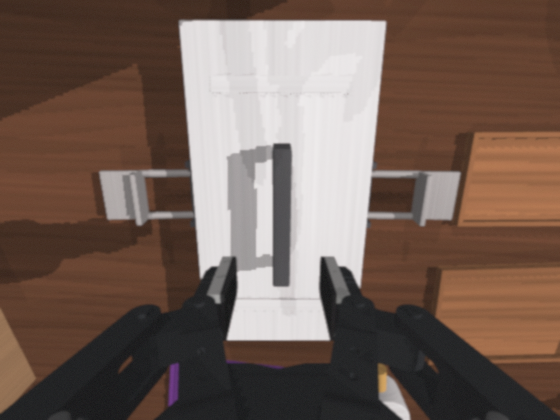

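Both clips lie swung down, at (125,195) and (437,195). The handle at column 282 runs along the jaws' midline, so I grasp it.

Call:
{"op": "drive_tool", "data": {
  "commands": [
    [[0.1, 0.15, 4], [0, 0, 0]],
    [[0, 0, 3], [0, 0, 0]],
    [[0, 0, 2.6], [0, 0, 0]],
    [[0, 0, 0], [0, 0, 0]],
    [[0, 0, 0], [0, 0, 0]]
  ]
}}

```text
time: 11.9
position: [489.0, -287.1, 104.6]
orientation: [0.001, -0.02, 1.0, -0.001]
contact_force: [-0.0, 0.2, -0.2]
opening: 42.6
finger_force: 0.0
```

Call:
{"op": "drive_tool", "data": {
  "commands": [
    [[0, 0, 0], [0, 0, 0]],
    [[0, 0, 0], [0, 0, 0]],
    [[0, 0, 0], [0, 0, 0]],
    [[0, 0, 0], [0, 0, 0]],
    [[0, 0, 0], [0, 0, 0]]
  ],
  "fingers": 0,
  "force": 80
}}

```text
time: 12.52
position: [489.4, -286.4, 105.4]
orientation: [0.001, -0.021, 1.0, -0.001]
contact_force: [-0.7, 0.7, 4.9]
opening: 12.3
finger_force: 80.0
```

Call:
{"op": "drive_tool", "data": {
  "commands": [
    [[0, 0, -1], [0, 0, 0]],
    [[0, 0, -1.5], [0, 0, 0]],
    [[0, 0, -2], [0, 0, 0]],
    [[0, 0, -2], [0, 0, 0]],
    [[0, 0, -2], [0, 0, 0]],
    [[0, 0, -2], [0, 0, 0]],
    [[0, 0, 0], [0, 0, 0]],
    [[0, 0, 0], [0, 0, 0]]
  ]
}}

```text
time: 13.52
position: [487.8, -285.4, 208.2]
orientation: [-0.0, -0.021, 1.0, 0.0]
contact_force: [-0.6, 0.2, -3.0]
opening: 12.3
finger_force: 78.7
```

Run:
```python
from h import *
go([505,309,200],175.5)
p=r.read_camera("top"); cv2.imwrite("pics/top1.png",cv2.resize(p["img"][90:350,120:450,::-1],(762,600)))
```

```text
t 13.53 pos [ 487.8 -285.4  208.2] yaw -177.6 shift(now axes) [-4.2  59.31  0.86] turn [ 0.  -0.1  6.9] shift(after turn) [ 2.95 59.39  0.82]
```

View pics/top1.png

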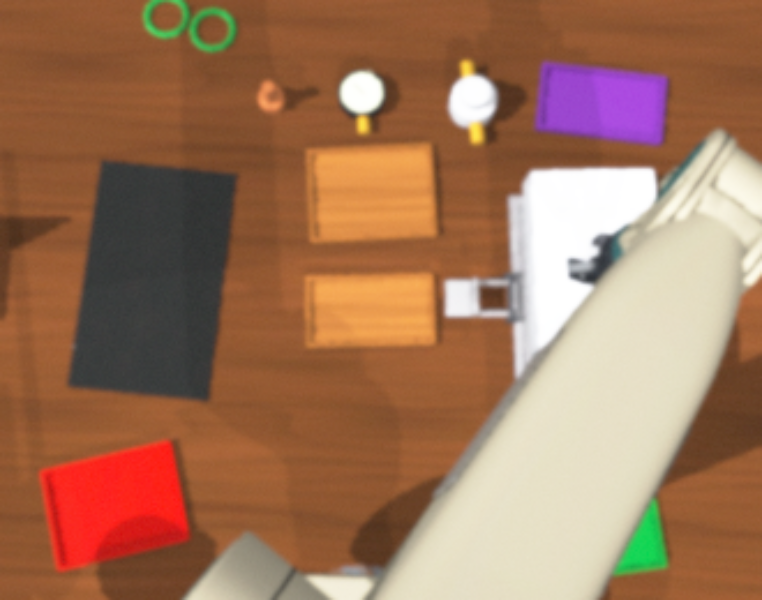

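Call:
{"op": "drive_tool", "data": {
  "commands": [
    [[-0.2, 4, 0], [0, 0, 0]],
    [[-0.4, 5, 0], [0, 0, 0]],
    [[-0.4, 5, 0], [0, 0, 0]],
    [[-0.4, 5, 0.5], [0, 0, 0]],
    [[-0.4, 5, 0.5], [0, 0, 0]],
    [[-0.4, 5, 0.5], [0, 0, 0]]
  ],
  "force": 100
}}

```text
time: 14.32
position: [497.2, 6.6, 192.6]
orientation: [-0.001, -0.021, 1.0, 0.0]
contact_force: [0.7, 0.0, -3.5]
opening: 11.8
finger_force: 101.9
```

Call:
{"op": "drive_tool", "data": {
  "commands": [
    [[-0.4, 5, 0.5], [0, 0, 0]],
    [[-0.4, 5, 0.5], [0, 0, 0]],
    [[-0.4, 5, 0.5], [0, 0, 0]],
    [[-0.4, 5, 0.5], [0, 0, 0]],
    [[-0.4, 5, 0.5], [0, 0, 0]],
    [[0, 3, 0], [0, 0, 0]],
    [[0, 2.3, 0], [0, 0, 3.5]],
    [[0, 0, 0], [0, 0, 3.4]],
    [[0, 0, 0], [0, 0, 0]]
  ]
}}

```text
time: 15.45
position: [504.5, 308.4, 167.4]
orientation: [-0.001, 0.039, 0.999, -0.001]
contact_force: [-0.8, -0.2, -4.0]
opening: 11.9
finger_force: 101.9
```

Run:
```python
from h import *
go([505,309,103],175.5)
p=r.read_camera("scene"); cv2.imwrite("pics/s2.png",p["img"][:,:,::-1])
```

```text
t 15.45 pos [504.5 308.4 167.4] yaw 175.6 shift(now axes) [-0.06  0.07  6.44] turn [-0.1 -0.1  0.1] shift(after turn) [-0.04  0.06  6.44]
```

View pics/s2.png

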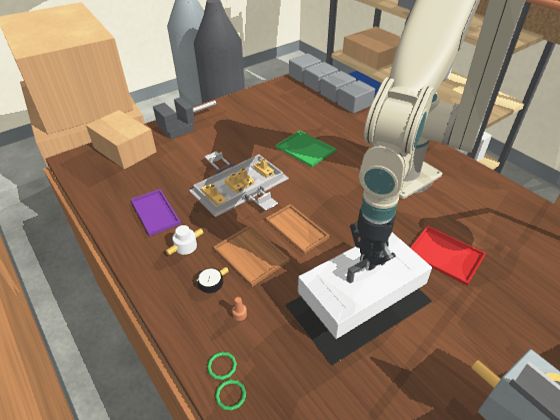

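The lid hangs level over the mat at (365,285). The bars show in the crate around (238,180).

Call:
{"op": "drive_tool", "data": {
  "commands": [
    [[0, 0, 2], [0, 0, 0]],
    [[0, 0, 2], [0, 0, 0]],
    [[0, 0, 1.2], [0, 0, 0]],
    [[0, 0, 0.6], [0, 0, 0]],
    [[0, 0, 0.4], [0, 0, 0]],
    [[0, 0, 0.2], [0, 0, 0]],
    [[0, 0, 0], [0, 0, 0]]
  ]
}}

```text
time: 16.38
position: [505.7, 308.6, 105.2]
orientation: [0.0, 0.039, 0.999, 0.0]
contact_force: [0.6, 0.7, -2.4]
opening: 11.9
finger_force: 101.9
```

Call:
{"op": "drive_tool", "data": {
  "commands": [
    [[0, 0, 0], [0, 0, 0]],
    [[0, 0, 0], [0, 0, 0]],
    [[0, 0, 0], [0, 0, 0]],
    [[0, 0, 0], [0, 0, 0]],
    [[0, 0, -3], [0, 0, 0]],
    [[0, 0, -5], [0, 0, 0]],
    [[0, 0, -6], [0, 0, 0]],
    [[0, 0, -6], [0, 0, 0]],
    [[0, 0, 0], [0, 0, 0]]
  ],
  "fingers": 50
}}

```text
time: 17.5
position: [508.7, 310.0, 311.9]
orientation: [0.006, 0.039, 0.999, 0.003]
contact_force: [0.4, 0.9, -0.7]
opening: 42.5
finger_force: 0.0
```

Run:
```python
from h import *
go([489,-230,330],92.4)
```

```text
t 17.5 pos [508.7 310.  311.9] yaw 175.5 shift(now axes) [ -2.3  -53.98  -2.13] turn [ 0.8  0.3 83.1] shift(after turn) [-53.87  -4.23  -1.81]
```

Call:
{"op": "drive_tool", "data": {
  "commands": [
    [[-0.2, -5.4, -0.2], [0, 0, 0]],
    [[-0.2, -5.4, -0.2], [0, 0, 0]],
    [[-0.2, -5.4, -0.2], [0, 0, 0]],
    [[-0.2, -5.4, -0.2], [0, 0, 0]],
    [[-0.2, -5.4, -0.2], [0, 0, 0]],
    [[-0.3, -5.4, -0.2], [0, 0, 0]],
    [[-0.3, -5.4, -0.2], [0, 0, 0]],
    [[-0.3, -5.4, -0.2], [0, 0, 0]],
    [[-0.2, -5.4, -0.2], [0, 0, 0]],
    [[-0.2, -5.4, -0.2], [0, 0, 0]]
  ]
}}

```text
time: 18.75
position: [485.3, -233.1, 323.7]
orientation: [-0.001, 0.039, 0.999, 0.0]
contact_force: [-0.3, 1.3, 0.4]
opening: 42.7
finger_force: 0.0
```

Call:
{"op": "drive_tool", "data": {
  "commands": [
    [[0, 0, 0], [0, 0, 10.4]],
    [[0, 0, 0], [0, 0, 10.4]],
    [[0, 0, 0], [0, 0, 10.4]],
    [[0, 0, 0], [0, 0, 10.4]],
    [[0, 0, 0], [0, 0, 10.4]],
    [[0, 0, 0], [0, 0, 10.4]],
    [[0, 0, 0], [0, 0, 10.4]],
    [[0, 0, 0], [0, 0, 10.3]],
    [[0, 0, 0], [0, 0, 0]],
    [[0, 0, 0], [0, 0, 0]]
  ]
}}

```text
time: 20.0
position: [485.8, -231.5, 324.2]
orientation: [-0.0, 0.691, 0.723, -0.0]
contact_force: [0.5, 0.7, -0.4]
opening: 42.5
finger_force: 0.0
```

Run:
```python
from h import *
go([489,-230,330],92.4)
p=r.read_camera("wrist"); cv2.imwrite("pics/w4.png",p["img"][:,:,::-1]); np.save("w4.npy",p,allow_pickle=True)
for q in("long1","short1"):
  for d in r.trace(q,p):
    print(q,round(d["score"],2),np.round(d["bbox"]).tolist(),rect(p,d["pixels"],23))
p=r.read_camera("top"); cv2.imwrite("pics/top2.png",cv2.resize(p["img"][90:350,120:450,::-1],(762,600)))
print([rect(p,d["pixels"],66) for d in r.trace("lid",p)][:2])
```

```text
t 20.0 pos [ 485.8 -231.5  324.2] yaw 92.5 shift(now axes) [ 0.13  0.33 -0.58] turn [-0.  -0.   0.1] shift(after turn) [ 0.13  0.33 -0.58]
long1 0.73 [350.0, 205.0, 34.0, 70.0] [592.2, -274.8, 37.5, 107.0, 0.9]
short1 0.92 [294.0, 207.0, 27.0, 52.0] [509.3, -283.5, 34.8, 74.3, 1.3]
short1 0.91 [209.0, 208.0, 28.0, 53.0] [385.8, -288.9, 35.0, 71.0, 3.2]
short1 0.85 [262.0, 208.0, 25.0, 44.0] [467.8, -288.2, 33.9, 71.6, 3.7]
short1 0.24 [280.0, 114.0, 39.0, 75.0] [484.6, -154.7, 54.2, 94.6, 2.6]
[[502.8, 304.6, 167.4, 294.0, 85.0]]
```

View pics/w4.png

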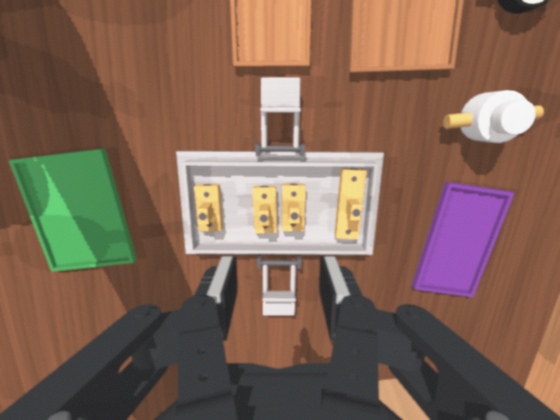

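View pics/top2.png

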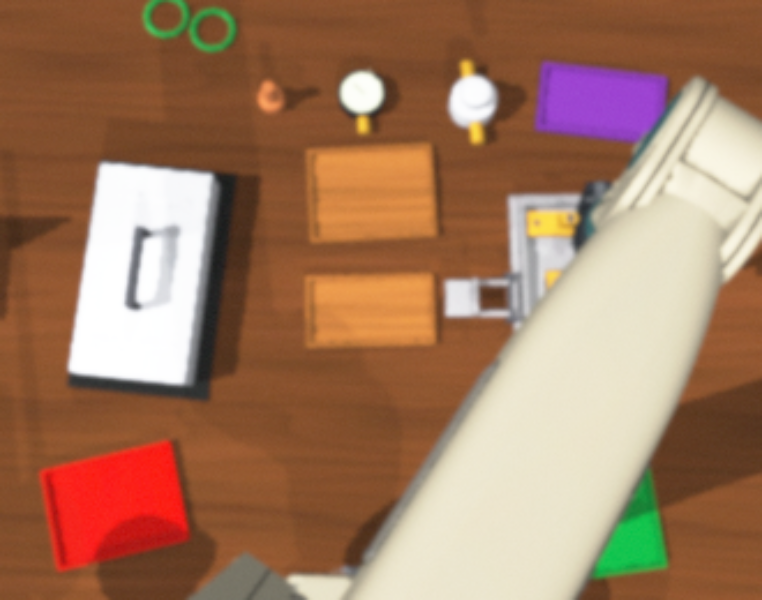

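Four bars are present: long at (350,205) and shorts at (294,207), (262,208) and (209,208). The lid lies on the mat. I take the long bar first.

Call:
{"op": "drive_tool", "data": {
  "commands": [
    [[-1.6, 3.5, 3], [0, 0, 0]],
    [[-1.6, 3.5, 3], [0, 0, 0]],
    [[-1.6, 3.4, 3], [0, 0, 0]],
    [[0, 0, 5], [0, 0, 0]],
    [[0, 0, 4.5], [0, 0, 0]],
    [[0, 0, 0], [0, 0, 0]],
    [[0, 0, 0], [0, 0, 0]]
  ],
  "fingers": 35
}}

```text
time: 21.12
position: [592.9, -275.8, 141.6]
orientation: [0.001, 0.692, 0.722, 0.0]
contact_force: [0.8, 0.1, 0.6]
opening: 29.9
finger_force: 0.0
```

```bash
cat >> h.py <<'E'
def stubs(z=55,show=True):
    p=r.read_camera("wrist")
    for q in("long1","short1"):
        for d in r.trace(q,p):
            if d["score"]>.4: print(q,round(d["score"],2),np.round(d["bbox"]).tolist(),rect(p,d["pixels"],z))
    return p
E
python3 - <<'E'
from h import *
go([592.2,-274.8,45],92.4)
p=stubs(23); cv2.imwrite("pics/w5.png",p["img"][:,:,::-1])
print(proj(p,[592.2,-274.8,55]),proj(p,[592.2,-274.8,23]))
E
```

```text
t 21.12 pos [ 592.9 -275.8  141.6] yaw 92.4 shift(now axes) [ 0.12 -0.08  9.65] turn [0.1 0.1 0. ] shift(after turn) [ 0.1  -0.06  9.66]
long1 0.92 [280.0, 207.0, 46.0, 123.0] [594.2, -275.4, 33.8, 106.3, 0.5]
short1 0.91 [130.0, 215.0, 58.0, 78.0] [466.7, -288.2, 50.7, 72.1, 2.4]
short1 0.73 [36.0, 214.0, 72.0, 83.0] [381.7, -289.6, 63.7, 72.6, 2.4]
short1 0.57 [182.0, 213.0, 51.0, 84.0] [510.5, -283.3, 41.2, 72.6, 2.0]
[[276.27235709 222.43153487]] [[276.41250097 209.53611496]]
```

View pics/w5.png

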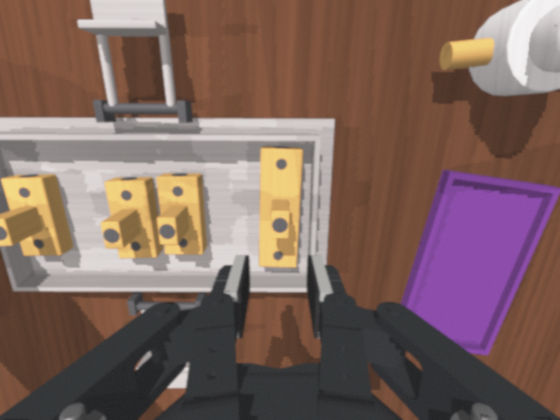

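The long bar's stub top is at (280,225), centred between the fingers.

Call:
{"op": "drive_tool", "data": {
  "commands": [
    [[0, 0.1, 3], [0, 0, 0]],
    [[0, 0, 3], [0, 0, 0]],
    [[0, 0, 2], [0, 0, 0]],
    [[0, 0, 1.4], [0, 0, 0]],
    [[0, 0, 0], [0, 0, 0]],
    [[0, 0, 0], [0, 0, 0]]
  ],
  "fingers": 28
}}

```text
time: 22.02
position: [593.8, -275.7, 46.9]
orientation: [0.001, 0.692, 0.722, 0.0]
contact_force: [-0.8, 0.0, 0.9]
opening: 23.9
finger_force: 0.0
```

Call:
{"op": "drive_tool", "data": {
  "commands": [
    [[0, 0, 0], [0, 0, 0]],
    [[0, 0, 0], [0, 0, 0]],
    [[0, 0, 0], [0, 0, 0]],
    [[0, 0, 0], [0, 0, 0]]
  ],
  "fingers": 0,
  "force": 80
}}

```text
time: 22.52
position: [594.1, -275.8, 47.3]
orientation: [0.001, 0.692, 0.722, 0.0]
contact_force: [0.8, 0.4, 6.1]
opening: 12.7
finger_force: 79.5
```

Call:
{"op": "drive_tool", "data": {
  "commands": [
    [[0, 0, -1.5], [0, 0, 0]],
    [[0, 0, -3], [0, 0, 0]],
    [[0, 0, -4], [0, 0, 0]],
    [[0, 0, -2], [0, 0, 0]],
    [[0, 0, 0], [0, 0, 0]],
    [[0, 0, 0], [0, 0, 0]]
  ]
}}

```text
time: 23.28
position: [591.8, -274.6, 149.4]
orientation: [-0.001, 0.692, 0.722, -0.0]
contact_force: [-0.6, -0.1, -2.5]
opening: 12.3
finger_force: 78.3
```

Run:
```python
from h import *
go([636,3,150],184)
p=r.read_camera("top")
for q in("tray_long","tray_short"):
  for d in r.trace(q,p):
    print(q,round(d["score"],2),np.round(d["bbox"]).tolist(),rect(p,d["pixels"],12))
```

```text
t 23.27 pos [ 591.8 -274.6  149.4] yaw 92.4 shift(now axes) [27.55  5.58 -0.03] turn [ -0.   -0.2 -91.6] shift(after turn) [-6.34 27.38 -0.06]
tray_long 0.87 [172.0, 310.0, 64.0, 57.0] [188.8, 339.0, 136.0, 182.1, 15.1]
tray_long 0.8 [282.0, 176.0, 53.0, 42.0] [634.1, 1.4, 138.2, 179.9, 4.3]
tray_long 0.68 [386.0, 316.0, 46.0, 49.0] [183.2, -334.5, 139.1, 134.6, 8.2]
tray_short 0.96 [283.0, 220.0, 60.0, 32.0] [465.9, 0.6, 103.1, 182.5, 3.0]
tray_short 0.74 [373.0, 135.0, 41.0, 33.0] [777.0, -306.4, 135.8, 105.9, 82.7]
```

Call:
{"op": "drive_tool", "data": {
  "commands": [
    [[3.6, 0.7, 0], [0, 0, 0]],
    [[4.8, 0.9, 0], [0, 0, 0]],
    [[4.8, 0.9, 0], [0, 0, 0]],
    [[4.8, 0.9, 0], [0, 0, 0]],
    [[4.8, 0.9, 0], [0, 0, 0]],
    [[4.8, 0.9, 0], [0, 0, 0]],
    [[0, 0, 0], [0, 0, -9]],
    [[0, 0, 0], [0, 0, -10]],
    [[0, 0, 0], [0, 0, -10.5]],
    [[0, 0, 0], [0, 0, -10.5]]
  ]
}}

```text
time: 24.68
position: [632.6, 2.9, 149.5]
orientation: [-0.001, 0.401, 0.916, -0.0]
contact_force: [-0.3, -0.4, -1.3]
opening: 12.4
finger_force: 78.4
```

Call:
{"op": "drive_tool", "data": {
  "commands": [
    [[0, 0, 0], [0, 0, -10.5]],
    [[0, 0, 0], [0, 0, -10.5]],
    [[0, 0, 0], [0, 0, -10.5]],
    [[0, 0, 0], [0, 0, -10]],
    [[0, 0, 0], [0, 0, -10]],
    [[0, 0, 0], [0, 0, 0]],
    [[0, 0, 0], [0, 0, 0]]
  ]
}}

```text
time: 25.55
position: [632.9, 2.8, 150.2]
orientation: [-0.001, -0.033, 0.999, 0.0]
contact_force: [0.6, -0.2, -2.4]
opening: 12.4
finger_force: 78.4
```

Run:
```python
from h import *
go([634.5,2,46.3],184)
p=stubs(60); cv2.imwrite("pics/w6.png",p["img"][:,:,::-1])
for q in("tray_long","tray_short"):
  for d in r.trace(q,p):
    print(q,round(d["score"],2),np.round(d["bbox"]).tolist(),rect(p,d["pixels"],12))
```

```text
t 25.55 pos [632.9   2.8 150.2] yaw -176.2 shift(now axes) [-0.16 -0.09 10.39] turn [ 0.  -0.1 -0.2] shift(after turn) [-0.15 -0.09 10.39]
long1 0.87 [280.0, 254.0, 65.0, 177.0] [665.5, 4.1, 153.9, 49.1, 2.8]
tray_long 0.92 [274.0, 201.0, 214.0, 150.0] [636.1, -0.7, 137.5, 182.1, 4.1]
tray_short 0.81 [286.0, 34.0, 241.0, 68.0] [496.4, -1.1, 45.7, 180.8, 3.8]
tray_short 0.56 [70.0, 98.0, 140.0, 196.0] [559.4, -177.6, 103.4, 179.7, 78.2]
tray_short 0.55 [22.0, 322.0, 44.0, 88.0] [782.9, -254.0, 44.9, 112.6, 78.2]
```

View pics/w6.png

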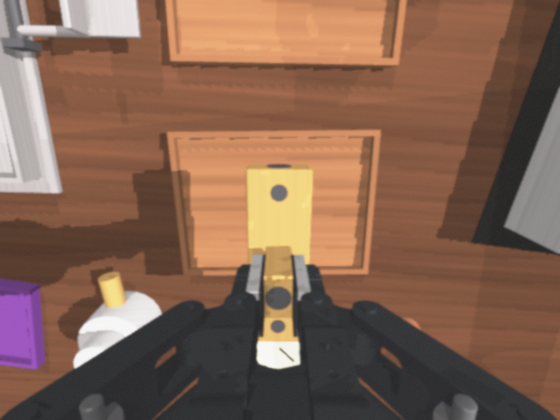

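The wide tray spans columns 180–370 and rows 133–272, and the long bar hangs aligned over it. I lower it.

Call:
{"op": "drive_tool", "data": {
  "commands": [
    [[-0.2, -0.2, 3], [0, 0, 0]],
    [[0, 0, 3], [0, 0, 0]],
    [[0, 0, 2.5], [0, 0, 0]],
    [[0, 0, 1], [0, 0, 0]],
    [[0, 0, 0.5], [0, 0, 0]],
    [[0, 0, 0.2], [0, 0, 0]],
    [[0, 0, 0.1], [0, 0, 0]],
    [[0, 0, 0], [0, 0, 0]]
  ]
}}

```text
time: 26.8
position: [636.0, 0.8, 48.5]
orientation: [0.001, -0.034, 0.999, -0.0]
contact_force: [0.2, -0.4, -2.8]
opening: 12.8
finger_force: 78.3
```

Call:
{"op": "drive_tool", "data": {
  "commands": [
    [[0, 0, 0], [0, 0, 0]],
    [[0, 0, 0], [0, 0, 0]],
    [[0, 0, 0], [0, 0, 0]],
    [[0, 0, -3], [0, 0, 0]],
    [[0, 0, -5], [0, 0, 0]],
    [[0, 0, -6], [0, 0, 0]],
    [[0, 0, -4], [0, 0, 0]],
    [[0, 0, 0], [0, 0, 0]]
  ],
  "fingers": 35
}}

```text
time: 27.8
position: [638.6, 0.6, 233.2]
orientation: [0.005, -0.034, 0.999, -0.001]
contact_force: [0.4, 0.1, -0.6]
opening: 29.9
finger_force: 0.0
```

Run:
```python
from h import *
go([510,-284,180],92.4)
p=stubs(22)
for d in r.trace("tray_long",p)[:1]: print(rect(p,d["pixels"],12))
```

```text
t 27.8 pos [6.386e+02 6.000e-01 2.332e+02] yaw -176.1 shift(now axes) [ 14.81 -27.51   5.22] turn [ 0.4  0.5 91.5] shift(after turn) [-27.89 -14.04   5.32]
long1 0.79 [279.0, 182.0, 30.0, 93.0] [635.6, 0.0, 105.1, 33.8, 4.8]
short1 0.96 [25.0, 39.0, 50.0, 46.0] [510.9, -263.4, 36.1, 47.8, 0.9]
short1 0.69 [18.0, 6.0, 34.0, 10.0] [482.1, -261.1, 10.7, 35.0, 3.9]
short1 0.62 [156.0, 273.0, 66.0, 83.0] [771.6, -147.5, 69.3, 120.7, 68.0]
[636.2, -1.1, 137.6, 181.6, 4.3]
```

Call:
{"op": "drive_tool", "data": {
  "commands": [
    [[2.0, -4, 0], [0, 0, 0]],
    [[2.5, -4.7, 0.5], [0, 0, 0]],
    [[2.6, -4.7, 1], [0, 0, 0]],
    [[2.6, -4.7, 1], [0, 0, 0]],
    [[2.6, -4.7, 1.2], [0, 0, 0]],
    [[2.5, -4.7, 1.5], [0, 0, 0]],
    [[0, 0, 0], [0, 0, 9]],
    [[0, 0, 0], [0, 0, 10.5]],
    [[0, 0, 0], [0, 0, 10.5]],
    [[0, 0, 0], [0, 0, 10.5]]
  ]
}}

```text
time: 29.25
position: [505.2, -282.8, 173.6]
orientation: [-0.002, 0.317, 0.948, 0.001]
contact_force: [0.9, 0.8, 0.4]
opening: 30.0
finger_force: 0.0
```

Call:
{"op": "drive_tool", "data": {
  "commands": [
    [[0, 0, 0], [0, 0, 10.5]],
    [[0, 0, 0], [0, 0, 10.5]],
    [[0, 0, 0], [0, 0, 10.5]],
    [[0, 0, 0], [0, 0, 10.5]],
    [[0, 0, 0], [0, 0, 9]],
    [[0, 0, 0], [0, 0, 0]],
    [[0, 0, 0], [0, 0, 0]]
  ],
  "fingers": 27
}}

```text
time: 30.12
position: [505.9, -283.1, 174.7]
orientation: [-0.001, 0.691, 0.723, -0.0]
contact_force: [0.0, -0.3, -0.1]
opening: 23.0
finger_force: 0.0
```

Run:
```python
from h import *
p=stubs(23)
go([510,-284,47],92.4)
```

```text
short1 0.81 [151.0, 201.0, 55.0, 79.0] [384.1, -289.5, 47.5, 73.1, 2.6]
short1 0.75 [238.0, 202.0, 40.0, 74.0] [468.9, -288.8, 35.8, 74.0, 4.4]
short1 0.7 [284.0, 198.0, 38.0, 75.0] [510.3, -283.4, 33.2, 72.2, 1.9]
t 30.27 pos [ 506.3 -283.4  175.5] yaw 92.5 shift(now axes) [-0.08  0.37 12.85] turn [-0.  -0.   0.1] shift(after turn) [-0.07  0.36 12.85]
```

Call:
{"op": "drive_tool", "data": {
  "commands": [
    [[0, 0.4, 4], [0, 0, 0]],
    [[0, 0, 4], [0, 0, 0]],
    [[0, 0, 2.5], [0, 0, 0]],
    [[0, 0, 1.5], [0, 0, 0]],
    [[0, 0, 0.8], [0, 0, 0]],
    [[0, 0, 0], [0, 0, 0]],
    [[0, 0, 0], [0, 0, 0]]
  ]
}}

```text
time: 31.15
position: [511.4, -284.0, 48.9]
orientation: [0.001, 0.692, 0.722, 0.0]
contact_force: [-0.0, 0.1, -0.1]
opening: 23.0
finger_force: 0.0
```

Call:
{"op": "drive_tool", "data": {
  "commands": [
    [[0, 0, 0], [0, 0, 0]],
    [[0, 0, 0], [0, 0, 0]],
    [[0, 0, 0], [0, 0, 0]],
    [[0, 0, 0], [0, 0, 0]]
  ],
  "fingers": 0,
  "force": 80
}}

```text
time: 31.65
position: [511.1, -283.9, 48.9]
orientation: [0.001, 0.692, 0.722, 0.0]
contact_force: [-1.5, 1.3, 5.8]
opening: 12.7
finger_force: 79.8
```

Call:
{"op": "drive_tool", "data": {
  "commands": [
    [[0, 0, -1.5], [0, 0, 0]],
    [[0, 0, -3], [0, 0, 0]],
    [[0, 0, -4], [0, 0, 0]],
    [[0, 0, -2], [0, 0, 0]],
    [[0, 0, 0], [0, 0, 0]],
    [[0, 0, 0], [0, 0, 0]]
  ]
}}

```text
time: 32.4
position: [509.7, -282.8, 151.8]
orientation: [-0.001, 0.692, 0.722, -0.0]
contact_force: [-0.7, -0.1, -2.1]
opening: 12.5
finger_force: 79.0
```

Run:
```python
from h import *
a=np.radians(3.8); c=np.array([466,0.5])
for y in(-50,0,50): print(y,c+y*np.array([-np.sin(a),np.cos(a)]))
go([469.3,-49.4,150],183.8)
```

```text
-50 [469.31369502 -49.39007341]
0 [466.    0.5]
50 [462.68630498  50.39007341]
t 32.4 pos [ 509.7 -282.8  151.8] yaw 92.4 shift(now axes) [23.49 -3.06  0.21] turn [ -0.   -0.1 -91.4] shift(after turn) [ 2.49 23.55  0.18]
```

Call:
{"op": "drive_tool", "data": {
  "commands": [
    [[3.5, -0.6, 0], [0, 0, 0]],
    [[5, -0.6, 0], [0, 0, 0]],
    [[5, -0.6, 0], [0, 0, 0]],
    [[5, -0.6, 0], [0, 0, 0]],
    [[5, -0.6, 0], [0, 0, 0]],
    [[0, 0, 0], [0, 0, -9]],
    [[0, 0, 0], [0, 0, -10.3]],
    [[0, 0, 0], [0, 0, -10.3]],
    [[0, 0, 0], [0, 0, -10.3]],
    [[0, 0, 0], [0, 0, -10.3]]
  ]
}}

```text
time: 33.65
position: [469.2, -49.4, 151.0]
orientation: [-0.002, 0.318, 0.948, -0.0]
contact_force: [0.5, -0.5, -2.2]
opening: 12.3
finger_force: 79.0
```

Call:
{"op": "drive_tool", "data": {
  "commands": [
    [[0, 0, 0], [0, 0, -10.3]],
    [[0, 0, 0], [0, 0, -10.3]],
    [[0, 0, 0], [0, 0, -10.3]],
    [[0, 0, 0], [0, 0, -10.3]],
    [[0, 0, 0], [0, 0, 0]],
    [[0, 0, 0], [0, 0, 0]]
  ]
}}

```text
time: 34.4
position: [470.0, -49.7, 151.9]
orientation: [-0.001, -0.032, 0.999, 0.0]
contact_force: [-0.6, -0.2, -1.7]
opening: 12.1
finger_force: 78.9
```

Run:
```python
from h import *
p=r.read_camera("wrist"); cv2.imwrite("pics/w7.png",p["img"][:,:,::-1])
for d in r.trace("tray_short",p): print(round(d["score"],2),np.round(d["bbox"]).tolist(),rect(p,d["pixels"],12))
go([469.3,-49.4,47],183.8)
```

```text
0.67 [336.0, 200.0, 211.0, 112.0] [465.6, -2.4, 101.8, 181.5, 2.7]
t 34.5 pos [470.3 -49.8 152.4] yaw -176.3 shift(now axes) [ 0.09  0.04 10.54] turn [ 0.  -0.1 -0.1] shift(after turn) [ 0.1   0.04 10.54]
```

Call:
{"op": "drive_tool", "data": {
  "commands": [
    [[0.1, -0.1, 3], [0, 0, 0]],
    [[0, 0, 3], [0, 0, 0]],
    [[0, 0, 2.5], [0, 0, 0]],
    [[0, 0, 1], [0, 0, 0]],
    [[0, 0, 0.5], [0, 0, 0]],
    [[0, 0, 0.4], [0, 0, 0]],
    [[0, 0, 0.1], [0, 0, 0]],
    [[0, 0, 0], [0, 0, 0]]
  ]
}}

```text
time: 35.5
position: [470.2, -51.0, 48.3]
orientation: [0.0, -0.033, 0.999, -0.0]
contact_force: [0.1, -0.8, -2.4]
opening: 12.6
finger_force: 79.0
```

Call:
{"op": "drive_tool", "data": {
  "commands": [
    [[0, 0, 0], [0, 0, 0]],
    [[0, 0, 0], [0, 0, 0]],
    [[0, 0, 0], [0, 0, 0]],
    [[0, 0, -3], [0, 0, 0]],
    [[0, 0, -5], [0, 0, 0]],
    [[0, 0, -6], [0, 0, 0]],
    [[0, 0, 0], [0, 0, 0]]
  ],
  "fingers": 30
}}

```text
time: 36.38
position: [474.1, -52.0, 193.4]
orientation: [0.006, -0.033, 0.999, -0.002]
contact_force: [0.2, -0.2, -0.1]
opening: 25.6
finger_force: 0.0
```

Run:
```python
from h import *
p=stubs(22); go([468.7,-288.5,180],92.4)
```

```text
long1 0.46 [343.0, 289.0, 10.0, 19.0] [577.9, 27.7, 25.9, 9.8, 21.1]
short1 0.9 [38.0, 81.0, 71.0, 45.0] [384.1, -280.8, 35.0, 69.5, 3.8]
short1 0.78 [43.0, 171.0, 85.0, 36.0] [467.3, -289.2, 34.9, 87.1, 3.9]
short1 0.62 [280.0, 187.0, 41.0, 71.0] [469.6, -51.5, 71.5, 35.3, 4.7]
t 36.52 pos [469.1 -50.7 187.1] yaw -176.2 shift(now axes) [  1.61 -23.72   0.7 ] turn [-0.  -0.1 91.4] shift(after turn) [-23.75  -1.04   0.71]
```

Call:
{"op": "drive_tool", "data": {
  "commands": [
    [[0.3, -3.7, 0], [0, 0, 0]],
    [[0.3, -5, 0], [0, 0, 0]],
    [[0.3, -5, 0], [0, 0, 0]],
    [[0.3, -5, 0], [0, 0, 0]],
    [[0.4, -5, 0], [0, 0, 0]],
    [[0, 0, 0], [0, 0, 9]],
    [[0, 0, 0], [0, 0, 10.3]],
    [[0, 0, 0], [0, 0, 10.3]],
    [[0, 0, 0], [0, 0, 10.3]],
    [[0, 0, 0], [0, 0, 10.3]]
  ]
}}

```text
time: 37.78
position: [468.0, -287.3, 184.9]
orientation: [-0.003, 0.397, 0.918, 0.001]
contact_force: [1.0, -1.2, -0.8]
opening: 26.0
finger_force: 0.0
```

Call:
{"op": "drive_tool", "data": {
  "commands": [
    [[0, 0, 0], [0, 0, 10.3]],
    [[0, 0, 0], [0, 0, 10.3]],
    [[0, 0, 0], [0, 0, 10.3]],
    [[0, 0, 0], [0, 0, 10.3]],
    [[0, 0, 0], [0, 0, 0]],
    [[0, 0, 0], [0, 0, 0]]
  ]
}}

```text
time: 38.52
position: [468.8, -287.9, 186.4]
orientation: [-0.001, 0.691, 0.723, -0.0]
contact_force: [-0.3, -0.7, 0.6]
opening: 25.9
finger_force: 0.0
```

Run:
```python
from h import *
p=stubs(23); go([468.7,-288.5,47],92.4)
```

```text
short1 0.78 [193.0, 196.0, 44.0, 74.0] [385.3, -290.1, 38.8, 72.2, 2.7]
short1 0.7 [274.0, 196.0, 36.0, 70.0] [467.2, -288.8, 35.1, 71.9, 3.5]
t 38.67 pos [ 469.3 -288.3  187.4] yaw 92.5 shift(now axes) [-0.02 -0.05 14.04] turn [-0.  -0.   0.1] shift(after turn) [-0.02 -0.06 14.04]
```

Call:
{"op": "drive_tool", "data": {
  "commands": [
    [[0, -0.1, 4], [0, 0, 0]],
    [[0, 0, 4], [0, 0, 0]],
    [[0, 0, 3], [0, 0, 0]],
    [[0, 0, 2], [0, 0, 0]],
    [[0, 0, 1], [0, 0, 0]],
    [[0, 0, 0], [0, 0, 0]],
    [[0, 0, 0], [0, 0, 0]]
  ]
}}

```text
time: 39.55
position: [469.3, -289.1, 48.8]
orientation: [0.001, 0.692, 0.722, 0.0]
contact_force: [0.5, -0.4, -0.2]
opening: 25.6
finger_force: 0.0
```

Call:
{"op": "drive_tool", "data": {
  "commands": [
    [[0, 0, 0], [0, 0, 0]],
    [[0, 0, 0], [0, 0, 0]],
    [[0, 0, 0], [0, 0, 0]],
    [[0, 0, 0], [0, 0, 0]]
  ],
  "fingers": 0,
  "force": 80
}}

```text
time: 40.05
position: [469.1, -289.2, 48.9]
orientation: [0.001, 0.692, 0.722, -0.0]
contact_force: [-1.3, 0.1, 6.6]
opening: 12.4
finger_force: 80.3
```

Call:
{"op": "drive_tool", "data": {
  "commands": [
    [[0, 0, -1.5], [0, 0, 0]],
    [[0, 0, -3], [0, 0, 0]],
    [[0, 0, -4], [0, 0, 0]],
    [[0, 0, -2], [0, 0, 0]],
    [[0, 0, 0], [0, 0, 0]],
    [[0, 0, 0], [0, 0, 0]]
  ]
}}

```text
time: 40.8
position: [467.8, -287.8, 151.9]
orientation: [-0.001, 0.692, 0.722, -0.0]
contact_force: [0.4, 0.7, -2.3]
opening: 12.4
finger_force: 79.5
```

Run:
```python
from h import *
go([466,-0.5,150],183.8)
```

```text
t 40.8 pos [ 467.8 -287.8  151.9] yaw 92.4 shift(now axes) [28.71  1.03  0.22] turn [ -0.   -0.1 -91.4] shift(after turn) [-1.73 28.68  0.19]
```

Call:
{"op": "drive_tool", "data": {
  "commands": [
    [[3.7, 0.1, 0], [0, 0, 0]],
    [[5, 0.1, 0], [0, 0, 0]],
    [[5, 0.2, 0], [0, 0, 0]],
    [[5, 0.2, 0], [0, 0, 0]],
    [[5, 0.2, 0], [0, 0, 0]],
    [[5, 0.2, 0], [0, 0, 0]],
    [[0, 0, 0], [0, 0, -9]],
    [[0, 0, 0], [0, 0, -10.3]],
    [[0, 0, 0], [0, 0, -10.3]],
    [[0, 0, 0], [0, 0, -10.3]]
  ]
}}

```text
time: 42.05
position: [464.9, -1.0, 151.0]
orientation: [-0.002, 0.402, 0.916, -0.0]
contact_force: [0.8, -0.5, -2.6]
opening: 12.4
finger_force: 79.4
```

Call:
{"op": "drive_tool", "data": {
  "commands": [
    [[0, 0, 0], [0, 0, -10.3]],
    [[0, 0, 0], [0, 0, -10.3]],
    [[0, 0, 0], [0, 0, -10.3]],
    [[0, 0, 0], [0, 0, -10.3]],
    [[0, 0, 0], [0, 0, -10.3]],
    [[0, 0, 0], [0, 0, 0]],
    [[0, 0, 0], [0, 0, 0]]
  ]
}}

```text
time: 42.92
position: [465.7, -1.2, 151.9]
orientation: [-0.001, -0.032, 0.999, 0.0]
contact_force: [0.3, 0.5, -1.2]
opening: 12.3
finger_force: 79.4
```

Run:
```python
from h import *
p=stubs(22); go([466,-0.5,47.5],183.8)
```

```text
long1 0.92 [285.0, 342.0, 27.0, 49.0] [608.2, 16.5, 63.9, 20.5, 14.3]
short1 0.82 [276.0, 254.0, 63.0, 126.0] [515.3, 1.7, 124.8, 57.8, 3.7]
short1 0.55 [223.0, 204.0, 48.0, 79.0] [469.4, -51.1, 71.8, 36.5, 3.7]
t 43.08 pos [466.3  -1.3 152.5] yaw -176.3 shift(now axes) [ 0.02  0.08 10.5 ] turn [ 0.  -0.  -0.1] shift(after turn) [ 0.02  0.08 10.5 ]
```

Call:
{"op": "drive_tool", "data": {
  "commands": [
    [[0, 0.1, 3], [0, 0, 0]],
    [[0, 0, 3], [0, 0, 0]],
    [[0, 0, 2.5], [0, 0, 0]],
    [[0, 0, 1], [0, 0, 0]],
    [[0, 0, 0.5], [0, 0, 0]],
    [[0, 0, 0.4], [0, 0, 0]],
    [[0, 0, 0.1], [0, 0, 0]],
    [[0, 0, 0], [0, 0, 0]]
  ]
}}

```text
time: 44.08
position: [466.9, -0.4, 48.3]
orientation: [0.0, -0.033, 0.999, -0.0]
contact_force: [-0.0, 0.3, -1.7]
opening: 12.6
finger_force: 79.4
```

Call:
{"op": "drive_tool", "data": {
  "commands": [
    [[0, 0, 0], [0, 0, 0]],
    [[0, 0, 0], [0, 0, 0]],
    [[0, 0, 0], [0, 0, 0]],
    [[0, 0, -3], [0, 0, 0]],
    [[0, 0, -5], [0, 0, 0]],
    [[0, 0, -6], [0, 0, 0]],
    [[0, 0, 0], [0, 0, 0]]
  ],
  "fingers": 30
}}

```text
time: 44.95
position: [470.8, -0.9, 193.4]
orientation: [0.006, -0.033, 0.999, -0.001]
contact_force: [1.0, 0.2, 0.4]
opening: 25.4
finger_force: 0.0
```

Run:
```python
from h import *
p=stubs(22); go([385,-289.8,190],92.4)
```

```text
long1 0.95 [294.0, 319.0, 41.0, 79.0] [622.6, 28.0, 115.4, 35.2, 15.2]
short1 0.94 [229.0, 185.0, 40.0, 68.0] [469.7, -50.8, 71.3, 35.5, 3.8]
short1 0.87 [9.0, 81.0, 17.0, 41.0] [384.4, -250.6, 16.8, 35.2, 77.7]
short1 0.75 [278.0, 187.0, 34.0, 70.0] [466.4, -1.2, 71.2, 33.9, 3.9]
t 45.1 pos [ 4.657e+02 -2.000e-01  1.871e+02] yaw -176.2 shift(now axes) [  9.97 -28.36  -0.28] turn [-0.  -0.1 91.4] shift(after turn) [-28.59  -9.28  -0.29]
```

Call:
{"op": "drive_tool", "data": {
  "commands": [
    [[1.4, -4, 0], [0, 0, 0]],
    [[1.7, -4.9, 0], [0, 0, 0]],
    [[1.7, -4.9, 0], [0, 0, 0]],
    [[1.7, -4.9, 0], [0, 0, 0]],
    [[1.7, -4.9, 0], [0, 0, 0]],
    [[1.7, -4.8, 0], [0, 0, 0]],
    [[0, 0, 0], [0, 0, 9]],
    [[0, 0, 0], [0, 0, 10.3]],
    [[0, 0, 0], [0, 0, 10.3]],
    [[0, 0, 0], [0, 0, 10.3]]
  ]
}}

```text
time: 46.35
position: [385.0, -289.0, 185.2]
orientation: [-0.002, 0.313, 0.95, 0.001]
contact_force: [-0.7, 0.4, -0.1]
opening: 25.5
finger_force: 0.0
```

Call:
{"op": "drive_tool", "data": {
  "commands": [
    [[0, 0, 0], [0, 0, 10.3]],
    [[0, 0, 0], [0, 0, 10.3]],
    [[0, 0, 0], [0, 0, 10.3]],
    [[0, 0, 0], [0, 0, 10.3]],
    [[0, 0, 0], [0, 0, 10.3]],
    [[0, 0, 0], [0, 0, 0]],
    [[0, 0, 0], [0, 0, 0]]
  ]
}}

```text
time: 47.22
position: [385.8, -289.6, 186.5]
orientation: [-0.001, 0.691, 0.723, 0.0]
contact_force: [-0.4, -1.0, 0.3]
opening: 25.9
finger_force: 0.0
```

Run:
```python
from h import *
p=stubs(23); go([385,-289.8,47],92.4)
```

```text
short1 0.89 [275.0, 195.0, 35.0, 76.0] [383.5, -289.3, 34.6, 72.5, 3.4]
t 47.38 pos [ 386.3 -290.1  187.4] yaw 92.5 shift(now axes) [ 0.02 -0.12 14.04] turn [-0.  -0.   0.1] shift(after turn) [ 0.03 -0.12 14.04]
```

Call:
{"op": "drive_tool", "data": {
  "commands": [
    [[0, -0.15, 4], [0, 0, 0]],
    [[0, 0, 4], [0, 0, 0]],
    [[0, 0, 3], [0, 0, 0]],
    [[0, 0, 2], [0, 0, 0]],
    [[0, 0, 1], [0, 0, 0]],
    [[0, 0, 0], [0, 0, 0]],
    [[0, 0, 0], [0, 0, 0]]
  ],
  "fingers": 27
}}

```text
time: 48.25
position: [385.6, -291.0, 48.7]
orientation: [0.001, 0.692, 0.722, -0.0]
contact_force: [0.1, -1.2, 0.7]
opening: 22.9
finger_force: 0.0
```

Call:
{"op": "drive_tool", "data": {
  "commands": [
    [[0, 0, 0], [0, 0, 0]],
    [[0, 0, 0], [0, 0, 0]],
    [[0, 0, 0], [0, 0, 0]],
    [[0, 0, 0], [0, 0, 0]]
  ],
  "fingers": 0,
  "force": 80
}}

```text
time: 48.75
position: [385.5, -291.1, 48.7]
orientation: [0.001, 0.692, 0.722, -0.0]
contact_force: [-1.1, 0.6, 6.4]
opening: 12.2
finger_force: 81.6
```

Call:
{"op": "drive_tool", "data": {
  "commands": [
    [[0, 0, -1.5], [0, 0, 0]],
    [[0, 0, -3], [0, 0, 0]],
    [[0, 0, -4], [0, 0, 0]],
    [[0, 0, -2], [0, 0, 0]],
    [[0, 0, 0], [0, 0, 0]],
    [[0, 0, 0], [0, 0, 0]]
  ]
}}

```text
time: 49.5
position: [384.3, -289.6, 152.0]
orientation: [-0.001, 0.692, 0.722, 0.0]
contact_force: [0.3, 0.4, -2.7]
opening: 12.8
finger_force: 80.6
```

Run:
```python
from h import *
go([462.8,49.5,150],183.8)
```

```text
t 49.5 pos [ 384.3 -289.6  152. ] yaw 92.4 shift(now axes) [33.55  9.26  0.23] turn [  0.   -0.1 -91.4] shift(after turn) [-10.08  33.31   0.2 ]
```

Call:
{"op": "drive_tool", "data": {
  "commands": [
    [[3.6, 1, 0], [0, 0, 0]],
    [[5, 1.4, 0], [0, 0, 0]],
    [[5, 1.4, 0], [0, 0, 0]],
    [[5, 1.4, 0], [0, 0, 0]],
    [[5, 1.4, 0], [0, 0, 0]],
    [[5, 1.4, 0], [0, 0, 0]],
    [[5, 1.3, 0], [0, 0, 0]],
    [[0, 0, 0], [0, 0, -9]],
    [[0, 0, 0], [0, 0, -10.3]],
    [[0, 0, 0], [0, 0, -10.3]]
  ]
}}

```text
time: 50.75
position: [462.2, 49.7, 150.9]
orientation: [-0.002, 0.482, 0.876, -0.001]
contact_force: [0.5, -0.7, -1.8]
opening: 12.0
finger_force: 80.5
```

Call:
{"op": "drive_tool", "data": {
  "commands": [
    [[0, 0, 0], [0, 0, -10.3]],
    [[0, 0, 0], [0, 0, -10.3]],
    [[0, 0, 0], [0, 0, -10.3]],
    [[0, 0, 0], [0, 0, -10.3]],
    [[0, 0, 0], [0, 0, -10.3]],
    [[0, 0, 0], [0, 0, -10.3]],
    [[0, 0, 0], [0, 0, 0]],
    [[0, 0, 0], [0, 0, 0]]
  ]
}}

```text
time: 51.75
position: [463.0, 49.3, 151.9]
orientation: [-0.001, -0.032, 0.999, 0.0]
contact_force: [-0.9, -0.2, -2.6]
opening: 12.4
finger_force: 80.5
```

Run:
```python
from h import *
p=stubs(22); go([462.8,49.5,47.5],183.8)
```

```text
long1 0.86 [261.0, 353.0, 15.0, 28.0] [621.0, 41.7, 38.8, 13.7, 14.6]
short1 0.95 [277.0, 256.0, 65.0, 126.0] [512.0, 51.9, 123.7, 57.7, 3.5]
short1 0.63 [219.0, 205.0, 46.0, 79.0] [466.6, -0.4, 71.8, 36.5, 3.8]
short1 0.6 [165.0, 205.0, 56.0, 80.0] [469.9, -51.8, 71.8, 44.1, 3.7]
t 51.9 pos [463.6  49.3 152.5] yaw -176.3 shift(now axes) [ 0.07  0.02 10.5 ] turn [ 0.  -0.  -0.1] shift(after turn) [ 0.08  0.03 10.5 ]
```

Call:
{"op": "drive_tool", "data": {
  "commands": [
    [[0.1, 0, 3], [0, 0, 0]],
    [[0, 0, 3], [0, 0, 0]],
    [[0, 0, 2.5], [0, 0, 0]],
    [[0, 0, 1], [0, 0, 0]],
    [[0, 0, 0.5], [0, 0, 0]],
    [[0, 0, 0.4], [0, 0, 0]],
    [[0, 0, 0.1], [0, 0, 0]],
    [[0, 0, 0], [0, 0, 0]]
  ]
}}

```text
time: 52.9
position: [463.3, 49.2, 48.3]
orientation: [0.001, -0.033, 0.999, -0.0]
contact_force: [-0.0, -0.1, -1.6]
opening: 12.6
finger_force: 80.5
```

Call:
{"op": "drive_tool", "data": {
  "commands": [
    [[0, 0, 0], [0, 0, 0]],
    [[0, 0, 0], [0, 0, 0]],
    [[0, 0, 0], [0, 0, 0]],
    [[0, 0, -3], [0, 0, 0]],
    [[0, 0, -5], [0, 0, 0]],
    [[0, 0, -6], [0, 0, 0]],
    [[-4, 0, -4], [0, 0, 0]],
    [[-5, 0, -3], [0, 0, 0]],
    [[0, 0, 0], [0, 0, 0]],
    [[0, 0, 0], [0, 0, 0]]
  ],
  "fingers": 30
}}

```text
time: 54.15
position: [551.9, 55.2, 257.1]
orientation: [-0.001, -0.033, 0.999, 0.0]
contact_force: [-0.8, 0.1, -0.2]
opening: 25.5
finger_force: 0.0
```

Run:
```python
from h import *
p=stubs(22); go([635,0,150],183.8)
for d in r.trace("tray_long",p)+r.trace("tray_short",p): print(round(d["score"],2),np.round(d["bbox"]).tolist(),rect(p,d["pixels"],12))
cv2.imwrite("pics/w8.png",p["img"][:,:,::-1])
```

```text
long1 0.79 [254.0, 235.0, 41.0, 81.0] [624.8, 29.0, 110.4, 37.3, 15.0]
short1 0.92 [232.0, 105.0, 32.0, 67.0] [467.7, -0.4, 69.0, 35.1, 3.8]
short1 0.86 [190.0, 102.0, 42.0, 64.0] [471.0, -49.9, 69.0, 37.5, 3.8]
short1 0.74 [277.0, 106.0, 31.0, 74.0] [463.5, 48.2, 71.2, 34.6, 3.5]
t 54.3 pos [550.7  55.2 256.4] yaw -176.2 shift(now axes) [-8.08 -6.07 10.61] turn [ 0.  -0.2 -0. ] shift(after turn) [-8.04 -6.07 10.64]
0.8 [229.0, 234.0, 145.0, 99.0] [635.4, -1.4, 141.0, 181.3, 4.3]
0.91 [233.0, 102.0, 166.0, 96.0] [466.4, -3.0, 102.3, 182.6, 2.7]
0.66 [277.0, 104.0, 31.0, 68.0] [463.1, 48.6, 70.8, 35.4, 3.8]
0.57 [35.0, 316.0, 69.0, 72.0] [778.7, -285.1, 99.1, 111.1, 82.0]
```

View pics/w8.png

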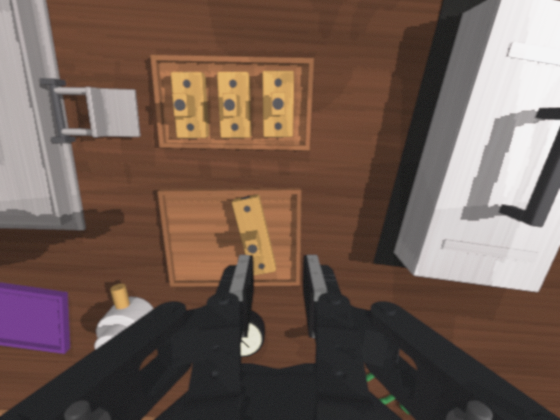

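The three short bars sit well in the narrow tray at (190,104), (232,104) and (277,104). The long bar was knocked askew to (254,235), so I regrasp and straighten it.

Call:
{"op": "drive_tool", "data": {
  "commands": [
    [[-3.6, -1.6, 3.5], [0, 0, 0]],
    [[-3.6, -1.5, 3.5], [0, 0, 0]],
    [[0, 0, 3.6], [0, 0, 0]],
    [[0, 0, 0], [0, 0, -5.6]],
    [[0, 0, 0], [0, 0, -5.6]],
    [[0, 0, 0], [0, 0, 0]],
    [[0, 0, 0], [0, 0, 0]]
  ],
  "fingers": 35
}}

```text
time: 55.28
position: [626.2, 29.0, 151.8]
orientation: [-0.0, -0.13, 0.992, 0.0]
contact_force: [-0.3, -0.3, -0.4]
opening: 29.8
finger_force: 0.0
```

Run:
```python
from h import *
p=stubs(22); go([624.8,29,46.5],195)
```

```text
short1 0.95 [357.0, 34.0, 57.0, 68.0] [478.9, 48.9, 45.6, 36.2, 5.0]
short1 0.75 [224.0, 20.0, 57.0, 39.0] [495.4, -49.0, 27.4, 36.2, 4.2]
short1 0.7 [289.0, 27.0, 54.0, 54.0] [487.1, 0.4, 37.0, 34.0, 3.9]
t 55.42 pos [626.5  29.  152. ] yaw -165.0 shift(now axes) [ 0.16  0.04 10.55] turn [-0.  0. -0.] shift(after turn) [ 0.16  0.04 10.55]
```

Call:
{"op": "drive_tool", "data": {
  "commands": [
    [[0.1, 0, 3], [0, 0, 0]],
    [[0, 0, 3], [0, 0, 0]],
    [[0, 0, 2.5], [0, 0, 0]],
    [[0, 0, 1.5], [0, 0, 0]],
    [[0, 0, 0.5], [0, 0, 0]],
    [[0, 0, 0], [0, 0, 0]],
    [[0, 0, 0], [0, 0, 0]]
  ]
}}

```text
time: 56.3
position: [626.6, 28.7, 48.0]
orientation: [0.001, -0.131, 0.991, -0.0]
contact_force: [0.2, -0.8, -0.8]
opening: 30.0
finger_force: 0.0
```

Call:
{"op": "drive_tool", "data": {
  "commands": [
    [[0, 0, 0], [0, 0, 0]],
    [[0, 0, 0], [0, 0, 0]],
    [[0, 0, 0], [0, 0, 0]],
    [[0, 0, 0], [0, 0, 0]]
  ],
  "fingers": 0,
  "force": 80
}}

```text
time: 56.8
position: [626.4, 28.8, 48.0]
orientation: [0.001, -0.131, 0.991, -0.0]
contact_force: [-1.1, 0.9, 6.1]
opening: 12.5
finger_force: 79.2
```

Call:
{"op": "drive_tool", "data": {
  "commands": [
    [[0, 0, -1.5], [0, 0, 0]],
    [[0, 0, -2], [0, 0, 0]],
    [[0, 0, 0], [0, 0, 5.6]],
    [[0, 0, 0], [0, 0, 5.6]],
    [[0, 0, 0], [0, 0, 0]],
    [[0, 0, 0], [0, 0, 0]]
  ]
}}

```text
time: 57.55
position: [625.0, 28.7, 81.6]
orientation: [-0.0, -0.034, 0.999, -0.0]
contact_force: [-0.1, 0.1, -2.4]
opening: 11.9
finger_force: 78.4
```

Run:
```python
from h import *
go([635.5,0,48],183.8)
```

```text
t 57.55 pos [625.   28.7  81.6] yaw -176.1 shift(now axes) [-0.85 -2.93  3.36] turn [-0.  -0.1  0.1] shift(after turn) [-0.85 -2.93  3.36]
```

Call:
{"op": "drive_tool", "data": {
  "commands": [
    [[-0.5, -1.5, 0], [0, 0, 0]],
    [[-0.5, -1.4, 0], [0, 0, 0]],
    [[0, 0, 1.5], [0, 0, 0]],
    [[0, 0, 1], [0, 0, 0]],
    [[0, 0, 0.5], [0, 0, 0]],
    [[0, 0, 0.3], [0, 0, 0]],
    [[0, 0, 0.1], [0, 0, 0]],
    [[0, 0, 0], [0, 0, 0]]
  ]
}}

```text
time: 58.55
position: [637.8, 0.6, 48.2]
orientation: [0.0, -0.033, 0.999, -0.0]
contact_force: [-0.3, 0.2, -1.9]
opening: 12.5
finger_force: 78.4
```

Call:
{"op": "drive_tool", "data": {
  "commands": [
    [[0, 0, 0], [0, 0, 0]],
    [[0, 0, 0], [0, 0, 0]],
    [[0, 0, 0], [0, 0, 0]],
    [[0, 0, -3], [0, 0, 0]],
    [[0, 0, -5], [0, 0, 0]],
    [[0, 0, -6], [0, 0, 0]],
    [[4, 0, -4], [0, 0, 0]],
    [[4, 0, -3], [0, 0, 0]],
    [[0, 0, 0], [0, 0, 0]],
    [[0, 0, 0], [0, 0, 0]]
  ],
  "fingers": 35
}}

```text
time: 59.8
position: [557.9, -4.9, 257.8]
orientation: [0.001, -0.033, 0.999, -0.0]
contact_force: [-0.2, -0.4, 0.0]
opening: 30.1
finger_force: 0.0
```

Run:
```python
from h import *
p=stubs(22)
for d in r.trace("tray_long",p)[:1]+r.trace("tray_short",p)[:1]: print(round(d["score"],2),rect(p,d["pixels"],12))
p=r.read_camera("scene"); cv2.imwrite("pics/s9.png",p["img"][:,:,::-1])
p=r.read_camera("top")
for q in("lid","mat","regulator","gauge","nozzle"): print(q,[(round(d["score"],2),np.round(d["bbox"]).tolist()) for d in r.look_for(q,p)][:2])
go([600,0,260],183.8)
```

```text
long1 0.76 [279.0, 241.0, 26.0, 76.0] [636.4, -0.6, 107.9, 34.5, 3.5]
short1 0.88 [243.0, 102.0, 37.0, 70.0] [471.8, -51.7, 71.0, 35.8, 3.8]
short1 0.83 [333.0, 102.0, 36.0, 70.0] [463.6, 47.5, 69.7, 35.8, 3.8]
short1 0.76 [286.0, 103.0, 31.0, 68.0] [467.8, -0.5, 69.9, 34.4, 3.5]
0.95 [634.6, -1.1, 139.1, 180.2, 4.2]
0.94 [466.5, -2.8, 101.8, 180.6, 2.4]
lid [(0.75, [183.0, 206.0, 62.0, 95.0])]
mat [(0.98, [186.0, 214.0, 72.0, 95.0])]
regulator [(0.58, [323.0, 135.0, 24.0, 30.0])]
gauge [(0.19, [412.0, 216.0, 31.0, 14.0])]
nozzle []
t 60.4 pos [557.7  -4.8 257.7] yaw -176.2 shift(now axes) [-4.25  0.2  -0.23] turn [ 0. -0.  0.] shift(after turn) [-4.25  0.2  -0.23]
```

View pics/s9.png

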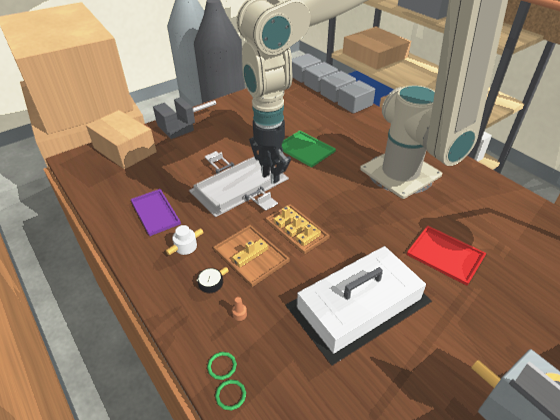

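The scene picture shows the cover flat on the mat at (363,293), three short bars in the narrow tray at (297,227) and the long bar in the wide tray at (252,250). Both clips are open and the bystanders are where they were, so I hand the job in.

```bash
python3 -c "
from station import r
print(r.job_done())"
```

```text
the job is handed in; nothing more can be done
None
```

I handed the job in at about 60 s, and my last pictures show it complete: both clips are open, the cover lies flat on the mat, and the crate's four bars (one long, three short) are in their trays. The long bar was knocked askew once and I put it back straight. The call returned no verdict.

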